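# Pack and pin the jar carrier

### The arm

A 7-joint arm with a two-finger parallel gripper is mounted at the origin on the work surface. World frame = base frame: x ahead of the robot, y to its left, z up, the work surface at z = 0. Lengths are in mm, angles in degrees, forces in N, time in s.
With the tool pointing down it reaches from about 425 to 950 mm from the base axis. Payload 4.7 kg.
Tool frame: the origin (TCP) lies midway between the tips of the shut fingers; the grasp point (between the pads) lies 19 mm behind it; z points along the fingers, y is the line along which they close (so a half turn about z gives the same grasp; the last joint's range is limited). The gripper opens to 85 mm and grips with 20 to 120 N. Pads are 22 mm wide; open, the fingers measure 114 mm over their backs; the gripper's body (76 mm by 85 mm) begins 54 mm behind the grasp point. The pads swing forward as they close: fully open they stand 13 mm farther back than shut.
Start: joints at [-1.656, 26.849, -2.785, 87.806, 1.381, 65.374, -4.715], TCP at [675.017, 0.046, 231.335] pointing down, gripper open.
Joint ranges: [-148.3, 148.3], [-19.14, 114.17], [-79.39, 73.82], [5.75, 140.21], [-59.74, 239.74], [12.07, 113.84], [-152.46, 152.46]. Speed limits (degrees/s): [147.25, 147.25, 180, 180, 180, 180, 180].

### API

Orientations are given as a 3x3 rotation matrix whose columns are the frame's x, y, z axes.
In Python, from rig import bot gives the robot as it stands.
- The arm moves only by the tool apply_moves, never from a script. Its argument "motion" is a list of rows, each a list of 7 numbers: the closure, from 0 (fully open) to 1 (shut), then the shift along the tool's x, y, z normalised to -1 to 1, where 1 is 40 mm, then the turn, a rotation vector about the tool's x, y, z normalised to -1 to 1, where 1 is 6 degrees. In form: [[claw, x, y, z, rx, ry, rz], ...]. A call has 1 to 10 rows; each row shifts and turns the commanded pose from where the row before left it, along the tool's axes as they then stand; what a row does not reach is not made up. A row lasts 1/12 s, in which the tool goes at most 41.7 mm and 7.16 degrees, less where a joint would pass 70% of its speed; a pose out of reach is approached as far as the arm can. A call with a number of a shift or a turn outside -1 to 1 is refused whole. A call with a gripper value outside its range is refused whole. The fingers move at their own pace and stop on an object; the grip force is fixed at half the most. Time passes only in rows, so rows that do not move let the fingers close. It gives the time, the measured TCP pose, the force, the opening and the grip force at its end, in the units of the state.
- bot.observe(): the state, without advancing time (a new reading comes with each control period).
- bot.camera(name): name is "scene" or "side" or "wrist"; returns the picture (480x640x3 uint8, red, green, blue); there is no depth.
- bot.camera_model(name): a dict with "fx", "fy", "cx", "cy" (pixels), "k1" (the pictures are not rectified: a ray, as slopes to the right and down, at radius r is drawn at 1 + k1 r^2 times it, then the intrinsics apply), "R" (3x3) and "t" (3): a world point X has camera coordinates R X + t. Camera axes: x right, y down, z forward; pixel columns grow to the right and rows downward; lengths in mm; the calibration is good to about 2 mm. A picture is of the moment at which its call begins: read the wrist's pose just before it. camera_model takes no time and is no camera call; for the wrist camera it gives the pose at the moment of the call.
- bot.job_done(): hands the job in; it is judged then, once.
The state is a dict: "t": time; "joint_pos": joint angles; "qvel": joint speeds; "tau": joint torques, N m; "position": TCP position; "tcp_rot": TCP orientation; "ft_force": force on the tool from outside, world axes, zero at the start; "torque": the same for the moment, N m; "width": finger opening in mm; "grasp_force": force on a finger pad.
Only numpy, scipy, OpenCV 4.12 (cv2) and the standard library are available. Lean on these libraries where they do the work, as an engineer would, in place of code of your own. Each camera call takes 0.05 s, during which the arm holds its last target. There are 200 camera calls.

### The job

Stand the red-capped jar and the cream wax block in the two empty cells of the wooden jar carrier, either way round, then swing its blue front half fully shut and push the orange-headed pin down through both brass lugs until its head sits on them. Then take the carrier across its two halves and finish holding them squeezed together between the fingers, without letting go at the end. Leave everything else on the table where it is.

Things in the scene. Friction and masses are not known exactly. Their poses are not given: they have to be found in the camera images.
- carrier: Wooden jar carrier fixed to the table: a trough 158 mm long (its y), 60 mm deep (its x), floor 8 mm thick, back and end walls to 40 mm above the table, open at the top. Origin on the table under the trough's middle, z up; x points from front half to back half, y along the trough to the hinge end. Three cells in a row; the 4 mm partitions at y = +25 and -25 mm reach 30 mm above the table.
- back_half: The carrier's fixed back half (pale wood), same origin and axes: back wall x = 23 to 29 mm, end walls at y = +76 and -76 mm (6 mm thick), partitions, and past the latch (-y) end a brass lug 12 mm thick, z = 14 to 26 mm, with a 12 mm upright hole.
- front_half: The hinged front half: blue panel 8 mm thick, z = 4 to 57 mm. Origin on the upright hinge axis at table height; it runs 5 to 153 mm along its -y (on to 188 mm, only 40 mm high), 4 mm each side. At the free end a brass lug, z = 27 to 39 mm, 28 x 26 mm (hole 17.5 mm along +x, 176 mm along -y) goes over the back half's lug. Shut: outer face at x = -31.5 mm of the carrier, both halves 60.5 mm across.
- gate (a joint): Angle of the front half, rad: 0 shut (hard stop, holes in line), growing as the free end swings out towards the carrier's -x, at most 1.6; starts 0.6 to 1.1. It stays where it is left; about 0.12 N m turns it.
- cell_mid (a point): Centre of the middle cell on its floor (carrier x 0, y 0, z 8 mm). Empty; 46 mm square.
- cell_end (a point): Centre of the latch-end cell on its floor (carrier x 0, y -50, z 8 mm). Empty; 46 mm square.
- hinge (a point): Top of the hinge axis: x = -27.5, y = +83, z = 40 mm in the carrier frame.
- pin_hole (a point): Mouth of the pin hole with the carrier shut: x = -10, y = -93, z = 39 mm in the carrier frame (fixed; it does not swing with the front half). Both holes are 12 mm wide with 1.5 mm chamfers; below the lugs the pin has free space to the table.
- red_jar: Glaze jar with a red cap and a paper label, 42 mm in diameter, 64 mm high, about 0.11 kg, upright on the table. Origin at the centre of its underside, z up.
- wax_block: Cream wax block, 42 x 42 mm, 64 mm high, about 0.1 kg, upright on the table. Origin at the centre of its underside, z up, x and y across its side faces.
- green_jar: Glaze jar with a white cap and a green label, same size as the red-capped one, already in the cell at the hinge end (carrier y = +50 mm).
- pin: Locking pin standing upright: orange knob 22 mm in diameter and 30 mm high (34 to 64 mm above the origin) on a steel shaft 10 mm in diameter and 34 mm long whose last 8 mm taper to 5 mm. Origin at the tip, z up towards the knob. Loose in its stand, the knob resting on the stand's top.
- pin_tip (a point): Tip of the pin (the pin's origin). With the pin fully in the carrier it is 5 mm above the table.
- pin_stand: Dark wooden block fixed to the table, 50 x 50 mm, 42 mm high, with a 12 mm hole 38 mm deep in the middle of its top. Origin at the centre of its underside.
- clay_bowl: Bystander: terracotta bowl, 160 mm across, 60 mm high. Origin at its underside.
- blue_tub: Bystander: white tub with an orange label and a blue lid, 90 mm across, 75 mm high. Origin at its underside.
- white_jar: Bystander: glaze jar with a white cap and a green label, 48 mm across, 68 mm high, standing on the table (not for the carrier). Origin at its underside.
- orange_lid: Bystander: orange plastic ring, 60 mm across, 18 mm high. Origin at its underside.
- slate_tablet: Bystander: flat black slab (a switched-off phone-like tablet), 75 x 150 x 9 mm. Origin at its underside.
- glaze_brush: Bystander: blue-handled brush lying on the table. Origin on its axis.
Not all that is in view belongs to the job. What is shaped like the red_jar but purple or turquoise is not meant.

How it is judged (in metres and radians):
On the way, in this order (a step that is already met when the one before it is completed fails the run):
1. jar and block stand in the carrier's cells, the front half still open (x of red_jar in the frame of carrier between -0.035 and 0.01 m and y of red_jar in the frame of carrier between -0.08 and 0.03 m and z of red_jar in the frame of carrier between 0.004 and 0.012 m and angle between each of red_jar, wax_block, green_jar's own z axis and vertical below 0.1 rad and x of wax_block in the frame of carrier between -0.035 and 0.01 m and y of wax_block in the frame of carrier between -0.08 and 0.03 m and z of wax_block in the frame of carrier between 0.004 and 0.012 m and x of green_jar in the frame of carrier between -0.035 and 0.01 m and y of green_jar in the frame of carrier between 0.02 and 0.08 m and z of green_jar in the frame of carrier between 0.004 and 0.012 m and value of joint gate above 0.1 rad), for 0.2 s.
2. the front half is shut (x of red_jar in the frame of carrier between -0.01 and 0.01 m and y of red_jar in the frame of carrier between -0.08 and 0.03 m and z of red_jar in the frame of carrier between 0.004 and 0.012 m and angle between each of red_jar, wax_block, green_jar's own z axis and vertical below 0.1 rad and x of wax_block in the frame of carrier between -0.01 and 0.01 m and y of wax_block in the frame of carrier between -0.08 and 0.03 m and z of wax_block in the frame of carrier between 0.004 and 0.012 m and x of green_jar in the frame of carrier between -0.01 and 0.01 m and y of green_jar in the frame of carrier between 0.02 and 0.08 m and z of green_jar in the frame of carrier between 0.004 and 0.012 m and value of joint gate below 0.025 rad), for 0.2 s.
3. the pin is fully in through both lugs (z of pin_tip in the frame of carrier below 0.009 m and horizontal distance between pin_tip and pin_hole below 0.004 m and angle between pin's own z axis and vertical below 0.12 rad and value of joint gate below 0.025 rad), for 0.2 s.
At the end, for the whole second after the job is handed in: Both jars and the wax block upright on the carrier floor in its cells; front half shut within 0.02 rad; pin within 4 mm of the hole axis, its head within 4 mm of the upper lug; the fingers pressing on the front half and on the back half with over 5 N each, to the end (x of red_jar in the frame of carrier between -0.01 and 0.01 m and y of red_jar in the frame of carrier between -0.08 and 0.03 m and z of red_jar in the frame of carrier between 0.004 and 0.012 m and angle between each of red_jar, wax_block, green_jar's own z axis and vertical below 0.1 rad and x of wax_block in the frame of carrier between -0.01 and 0.01 m and y of wax_block in the frame of carrier between -0.08 and 0.03 m and z of wax_block in the frame of carrier between 0.004 and 0.012 m and x of green_jar in the frame of carrier between -0.01 and 0.01 m and y of green_jar in the frame of carrier between 0.02 and 0.08 m and z of green_jar in the frame of carrier between 0.004 and 0.012 m and z of pin_tip in the frame of carrier below 0.009 m and horizontal distance between pin_tip and pin_hole below 0.004 m and angle between pin's own z axis and vertical below 0.12 rad and value of joint gate below 0.02 rad and contact force between the fingers and front_half above 5 N and contact force between the fingers and back_half above 5 N); the arm keeps its last pose, push and grip.
It fails at once if a bystander (bowl, tub, white-capped jar on the table, orange ring, black slab, brush) is pushed away by more than 30 mm (distance of any of clay_bowl, blue_tub, white_jar, orange_lid, slate_tablet, glaze_brush from where it was at the start of the episode above 0.03 m).
It also fails if it takes over 72 s, if anything falls off the work surface, if the arm or the gripper's body presses on something with over 40 N, if the wrist force passes 120 N, or if a joint passes its speed limit or range.

## Working session

There is one attempt and no reset: what is moved stays moved. The work goes in short steps, Python scripts to look and compute and a tool call to move; the robot and the scene stay as the last step left them, time stands still between calls to the robot, and variables do not carry over. Pictures are saved under pics/ and viewed, at most 10 in all, crops included, and the job is handed in when it is done.

Besides the shell and the picture viewer there is one more tool, called after "Call:" as name(argument=value, ...), one argument or row to a line, values as JSON. apply_moves: Moves the arm, as the interface text tells. Its arguments: {"type":"object","properties":{"motion":{"type":"array","items":{"type":"array","items":{"type":"number","minimum":-1,"maximum":1}}}},"required":["motion"]}

```bash
ls; mkdir -p pics
cat > h.py <<'E'
import numpy as np, cv2
from rig import bot
def ray(m,u,v):
    R=np.array(m["R"]);t=np.array(m["t"])
    K=np.array([[m["fx"],0,m["cx"]],[0,m["fy"],m["cy"]],[0,0,1.]])
    x=(u-m["cx"])/m["fx"];y=(v-m["cy"])/m["fy"]
    r=np.hypot(x,y);s=r
    for _ in range(30): s=r/(1+m["k1"]*s*s)
    k=s/r if r>0 else 1
    d=R.T@np.array([x*k,y*k,1]);return -R.T@t,d/np.linalg.norm(d)
def onz(m,u,v,z):
    o,d=ray(m,u,v);return o+d*(z-o[2])/d[2]
def proj(m,X):
    c=np.array(m["R"])@np.array(X,float)+np.array(m["t"]);x,y=c[:2]/c[2];k=1+m["k1"]*(x*x+y*y)
    return np.array([m["fx"]*x*k+m["cx"],m["fy"]*y*k+m["cy"]])
def snap(n,f=None):
    m=bot.camera_model(n);im=np.array(bot.camera(n))
    if f: cv2.imwrite("pics/"+f,im[:,:,::-1])
    return m,im
E
python3 - <<'E'
from h import *
for n in("scene","side"):
    m,im=snap(n,n+"0.png");np.save(n+"0.npy",im)
    print(n,{k:np.round(v,3).tolist() for k,v in m.items()}, (-np.array(m["R"]).T@np.array(m["t"])).round())
E
```

```text
pics
scene {'fx': 537.495, 'fy': 537.495, 'cx': 319.696, 'cy': 246.905, 'k1': -0.023, 'R': [[-0.514, 0.858, -0.002], [0.533, 0.317, -0.785], [-0.673, -0.404, -0.62]], 't': [260.081, -263.436, 1635.484]} [1374.  521.  807.]
side {'fx': 514.286, 'fy': 514.286, 'cx': 324.057, 'cy': 236.826, 'k1': -0.098, 'R': [[0.993, -0.119, -0.0], [-0.063, -0.519, -0.852], [0.102, 0.846, -0.523]], 't': [-573.906, 112.743, 959.72]} [ 479. -822.  598.]
```

View pics/scene0.png

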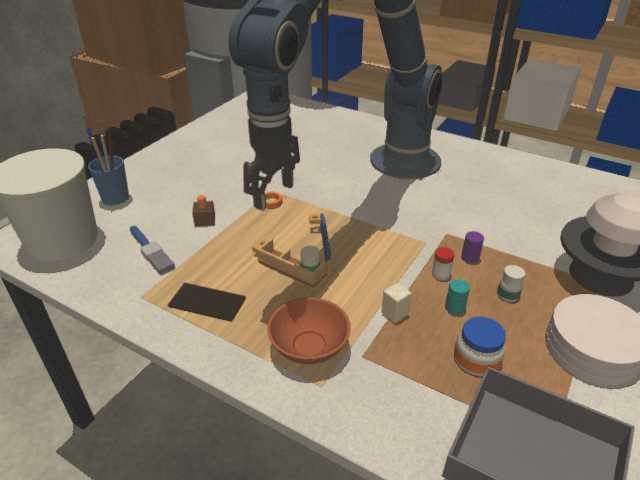

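View pics/side0.png

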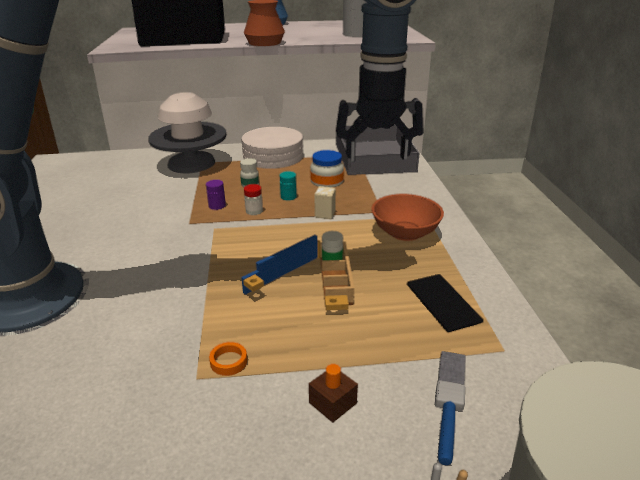

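The scene view has the red-capped jar at (443,263), purple at (473,247), turquoise at (457,297), white-capped at (511,284), the wax block at (397,302), the pin stand at (203,213) and the carrier at (290,258). The side view shows the same things: red jar (253,199), wax (325,203), pin (333,378), carrier (337,275). Only the red-capped jar fits the description. I'll confirm it in one enlarged crop and measure from it.

Run:
```python
from h import *
S=np.load("scene0.npy");D=np.load("side0.npy")
def c(im,x,y,w,h,k=4): return cv2.resize(im[y:y+h,x:x+w],None,fx=k,fy=k,interpolation=cv2.INTER_CUBIC)
M=np.zeros((600,800,3),np.uint8)
M[:300,:400]=c(S,245,205,100,75);M[:300,400:]=c(D,240,230,125,94,3.2)[:300,:400]
M[300:,:400]=c(S,380,230,100,75 if 0 else 100,4)[:300];M[300:,400:]=c(D,240,150,100,75)
cv2.imwrite("pics/m1.png",M[:,:,::-1])
for n,im in(("scene",S),("side",D)):
    m=bot.camera_model(n);h=cv2.cvtColor(im,cv2.COLOR_RGB2HSV)
    for nm,lo,hi,z in(("red",(172,150,80),(180,255,255),64),("red0",(0,190,80),(4,255,255),64),("orange",(5,200,120),(14,255,255),57),("cream",(18,30,170),(32,120,255),64),("blue",(105,150,40),(120,255,255),50)):
        k=cv2.inRange(h,lo,hi);N,L,st,ce=cv2.connectedComponentsWithStats(k)
        for i in range(1,N):
            if st[i,4]>25: print(n,nm,st[i].tolist(),ce[i].round(1),onz(m,*ce[i],z).round(1))
```

```text
scene cream [0, 92, 469, 388, 45214] [238.4 308.7] [8.153e+02 2.000e-01 6.400e+01]
scene cream [265, 104, 122, 115, 8282] [333.  157.4] [ 197.1 -141.2   64. ]
scene cream [384, 129, 256, 173, 18491] [498.1 200.9] [178.7 325.3  64. ]
scene cream [0, 149, 84, 46, 2943] [ 38.2 170.5] [ 672.2 -802.5   64. ]
scene cream [333, 214, 10, 12, 32] [336.7 220. ] [457.7  18.2  64. ]
scene cream [245, 233, 11, 11, 32] [250.8 236.8] [ 615.9 -118.1   64. ]
scene cream [385, 233, 15, 16, 46] [390.9 239.8] [462.5 162.   64. ]
scene cream [505, 265, 20, 13, 206] [514.5 271.1] [427.3 433.   64. ]
scene cream [273, 275, 11, 12, 44] [278.  279.6] [705.4  18.5  64. ]
scene cream [266, 276, 8, 10, 28] [269.5 279.8] [714.7   3.5  64. ]
scene cream [230, 279, 11, 12, 32] [235.2 284.9] [763.7 -47.8  64. ]
scene cream [262, 286, 7, 16, 34] [264.6 292.1] [750.4  16.6  64. ]
scene cream [341, 299, 10, 8, 28] [345.5 302.8] [693.8 171.6  64. ]
scene cream [567, 377, 73, 103, 2495] [614.  411.3] [692.1 665.7  64. ]
scene cream [0, 424, 8, 8, 43] [  3.  427.5] [1217.9 -156.9   64. ]
scene cream [13, 456, 9, 7, 28] [
[... 1023 characters left out ...]
4. ]
side cream [367, 153, 273, 327, 25877] [533.6 379. ] [ 827.6 -368.8   64. ]
side cream [316, 167, 20, 5, 56] [325.3 169.2] [625.3 365.8  64. ]
side cream [315, 186, 20, 10, 129] [325.1 190.8] [609.9 244.6  64. ]
side cream [333, 214, 40, 7, 113] [353.5 217. ] [654.6 114.1  64. ]
side cream [228, 218, 101, 9, 306] [276.3 221.7] [491.4 113.5  64. ]
side cream [0, 285, 442, 195, 45013] [201.4 406.6] [ 373.6 -359.6   64. ]
side blue [313, 151, 29, 15, 372] [326.9 157.8] [642.5 472.   50. ]
side blue [242, 236, 75, 48, 1374] [285.8 260. ] [503.6 -10.5  50. ]
side blue [243, 286, 7, 8, 31] [245.1 289.9] [427.5 -95.2  50. ]
side blue [438, 402, 17, 63, 787] [446.8 434. ] [ 683.4 -429.4   50. ]
```

View pics/m1.png

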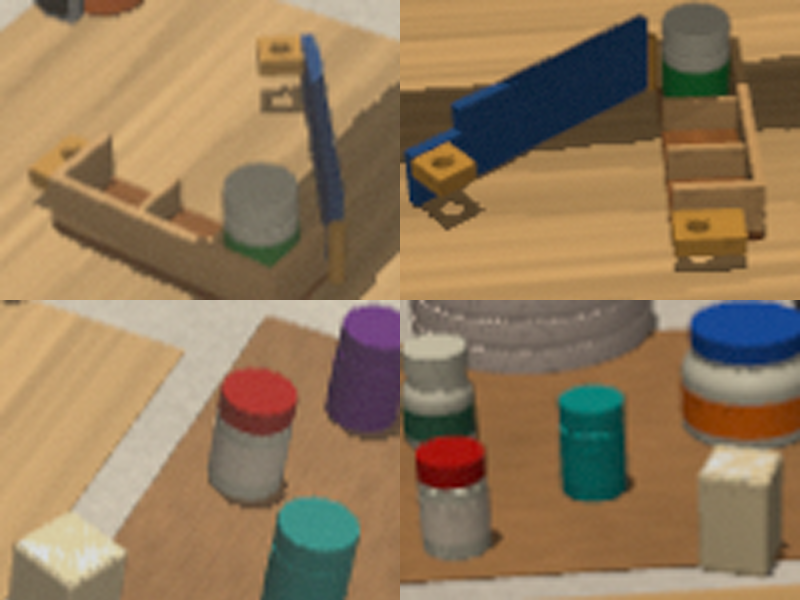

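The crop confirms it: the red-capped jar, with its paper label, is at scene (444,253). The purple and turquoise ones are separate, the cells' open side faces the robot's -x/+y, and the gate stands well open.

Run:
```python
from h import *
s=bot.camera_model("scene");d=bot.camera_model("side")
print("jar",onz(s,444.5,252.5,64),onz(d,252.75,187.5,64))
print("wax",onz(s,397,292,64),onz(d,325,190.5,64))
for p in((12,543),(72,515),(126,552),(70,578)): print(" waxc",onz(s,380+p[0]/4,230+(p[1]-300)/4,64).round(1))
print("lughole",onz(s,262,243.75,26),onz(d,332.8,300.9,26))
print("wallL,R",onz(d,323.75,287.8,40),onz(d,353.4,289.4,40), onz(s,257,250.5,40))
print("pin top side",onz(d,332.8,367.5,66+4-4),)
print("green",onz(s,245+261/4,205+180/4,72),onz(d,240+(695-400)/3.2,230+15/3.2,72))
print("gate lug hole",onz(s,245+283/4,205+47/4,39),onz(d,240+45/3.2,230+161/3.2,39))
m,im=snap("wrist","w0.png");print((-np.array(m["R"]).T@np.array(m["t"])).round(),np.round(m["R"],2).tolist(),m["fx"])
print(np.round(bot.observe()["tcp_rot"],3).tolist())
```

```text
jar [443.73195322 283.07401567  64.        ] [442.54873117 282.79383732  64.        ]
wax [613.50841532 245.93881253  64.        ] [609.8723777  246.13547606  64.        ]
 waxc [624.6 220.1  64. ]
 waxc [589.8 237.4  64. ]
 waxc [601.3 272.3  64. ]
 waxc [632.9 255.9  64. ]
lughole [ 585.43891279 -111.67785983   26.        ] [ 579.93875709 -113.84068838   26.        ]
wallL,R [566.39894193 -92.26701127  40.        ] [ 618.23566822 -103.29206836   40.        ] [625.8671511  -95.46877575  40.        ]
pin top side [ 552.97591314 -311.35846318   66.        ]
green [595.93798899  29.57414295  72.        ] [598.37075966  34.86714223  72.        ]
gate lug hole [441.44709955 -50.24864636  39.        ] [442.56342565 -53.54364642  39.        ]
[674.  81. 372.] [[1.0, 0.0, -0.0], [0.0, -0.95, 0.31], [-0.0, -0.31, -0.95]] 374.1029454074716
[[-0.0, 1.0, -0.001], [1.0, 0.0, -0.0], [-0.0, -0.001, -1.0]]
```

View pics/w0.png

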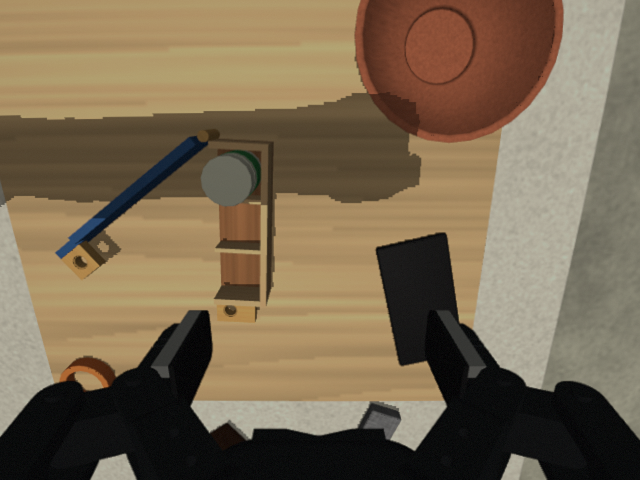

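The wrist view gives a clear carrier: hinge barrel (208,135), fixed lug hole (231,310), gate lug hole (80,262), back wall's top outer edge from (273,142) to (266,305), green jar top (229,180).

```bash
cat >> h.py <<'E'
def fit2(L,W):
    L=np.array(L,float)[:,:2];W=np.array(W)[:,:2];a=L-L.mean(0);b=W-W.mean(0)
    th=np.arctan2((a[:,0]*b[:,1]-a[:,1]*b[:,0]).sum(),(a*b).sum());R=np.array([[np.cos(th),-np.sin(th)],[np.sin(th),np.cos(th)]])
    t=W.mean(0)-R@L.mean(0);return th,R,t,(W-(L@R.T+t))
E
python3 - <<'E'
from h import *
m=bot.camera_model("wrist");im=cv2.imread("pics/w0.png")
pts=[((-27.5,83,40),(208,134.5)),((-10,-93,26),(231,310.5)),((29,79,40),(273,142)),((29,-79,40),(266.5,305))]
W=[onz(m,*p,l[2]) for l,p in pts]
th,R,t,res=fit2([l for l,_ in pts],W);print("carrier",t.round(1),np.degrees(th).round(2),res.round(1).tolist())
hinge=R@[-27.5,83]+t;lug=onz(m,80,262,39)[:2]
for q in(lug,onz(bot.camera_model("scene"),245+283/4,205+47/4,39)[:2]):
    v=R.T@(q-hinge);print("lug local",v,"gate",np.degrees(np.arctan2(-v[0],-v[1])-np.arctan2(-17.5,176)))
for n in((0,0),(0,-50),(-10,-93),(0,50)): print(n,R@n+t)
print("green",onz(m,229,180,72), "purple etc side", )
s=bot.camera_model("scene");d=bot.camera_model("side")
# pin top in scene
print("pin",onz(s,202,196.5,68),onz(d,332.8,367.5,68))
# gate length check
print("hinge",hinge)
print("bowl",onz(m,460,41,60))
for nm,p in(("purple",(474,236)),("turq",(459,284)),("white",(514.5,269))): print(nm,onz(s,*p,64))
print("tub",onz(s,484,330,75),"ring",onz(m,86,372,18))
E
```

```text
carrier [599.2 -16.4] -4.22 [[0.5, -1.0], [-0.1, -1.3], [0.1, 0.7], [-0.5, 1.6]]
lug local [-126.24828913 -128.81332144] gate 50.10218247159385
lug local [-127.30974692 -128.40592352] gate 50.4327508621077
(0, 0) [599.17937259 -16.36228222]
(0, -50) [595.49860945 -66.226618  ]
(-10, -93) [ 582.360286   -108.37379414]
(0, 50) [602.86013572  33.50205356]
green [601.39451999  33.33794914  72.        ] purple etc side
pin [ 547.33831991 -321.63010633   68.        ] [ 552.6989347  -313.27756846   68.        ]
hinge [577.86405471  68.4369349 ]
bowl [780.03469337 136.82727496  60.        ]
purple [351.77300671 319.81965338  64.        ]
turq [526.48559851 345.5000817   64.        ]
white [420.63806565 431.14782188  64.        ]
tub [636.38868149 430.42853035  75.        ] ring [ 406.71512749 -194.52856851   18.        ]
```

Call:
apply_moves(
  motion=[
    [0, 0.6, -0.5, 0, 0, 0, 0],
    [0, 0.7, -0.6, 0.1, 0, 0, 0],
    [0, 0.7, -0.6, 0.2, 0, 0, 0],
    [0, 0.7, -0.6, 0.2, 0, 0, 0],
    [0, 0.7, -0.6, 0.2, 0, 0, 0],
    [0, 0.7, -0.6, 0.2, 0, 0, 0],
    [0, 0.7, -0.6, 0.2, 0, 0, 0],
    [0, 0.7, -0.6, 0.1, 0, 0, 0],
    [0, 0.7, -0.6, 0, 0, 0, 0],
    [0, 0.7, -0.4, 0, 0, 0, 0],
  ],
)

```text
t: 0.98
position: [444.1, 276.9, 182.8]
tcp_rot: [[-0.001, 1.0, -0.002], [1.0, 0.001, -0.001], [-0.001, -0.002, -1.0]]
ft_force: [0.4, 0.1, -0.1]
width: 85.3
grasp_force: 0.0
```

```bash
cat >> h.py <<'E'
def rel(x,y,z=None):
    o=bot.observe();p=np.array(o["position"]);R=np.array(o["tcp_rot"]);g=np.array([x,y,p[2] if z is None else z])
    return (R.T@(g-p)/40).round(3)
def comps(im,lo,hi,amin=100):
    h=cv2.cvtColor(im,cv2.COLOR_RGB2HSV);k=cv2.inRange(h,lo,hi);c,_=cv2.findContours(k,cv2.RETR_EXTERNAL,cv2.CHAIN_APPROX_NONE)
    return [q for q in c if cv2.contourArea(q)>amin]
E
python3 - <<'E'
from h import *
o=bot.observe();print(o["t"],np.round(o["position"],1),np.round(o["tcp_rot"],3).tolist())
m,im=snap("wrist","w1.png")
for c in comps(im,(0,150,60),(4,255,255),200)+comps(im,(173,150,60),(180,255,255),200):
    (x,y),(a,b),an=cv2.fitEllipse(c);print(x,y,a,b,onz(m,x,y,64))
E
```

```text
0.9833 [444.1 276.9 182.8] [[-0.001, 1.0, -0.002], [1.0, 0.001, -0.001], [-0.001, -0.002, -1.0]]
316.4279479980469 222.28370666503906 53.61553192138672 55.43714141845703 [441.34884014 285.90294724  64.        ]
```

View pics/w1.png

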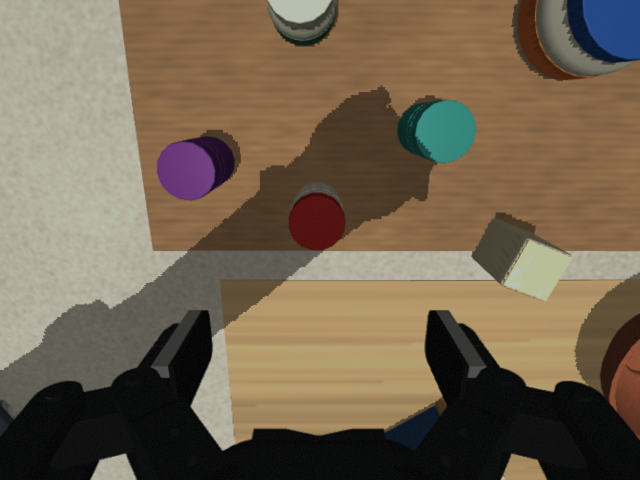

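The red cap is at (317,222) with purple (188,169) and turquoise (444,131) well clear; the wax block's top is at (537,267). I'll descend on the red jar.

Call:
apply_moves(
  motion=[
    [0, 0.19, -0.045, 0.5, 0, 0, 0],
    [0, 0, 0, 0.8, 0, 0, 0],
    [0, 0, 0, 0.8, 0, 0, 0],
    [0, 0, 0, 0.8, 0, 0, 0],
    [0, 0, 0, 0.6, 0, 0, 0],
    [0, 0, 0, 0.27, 0, 0, 0],
    [1, 0, 0, 0, 0, 0, 0],
    [1, 0, 0, 0, 0, 0, 0],
    [1, 0, 0, 0, 0, 0, 0],
    [1, 0, 0, 0, 0, 0, 0],
  ],
)

```text
t: 1.87
position: [446.4, 284.5, 34.5]
tcp_rot: [[0.0, 1.0, 0.003], [1.0, -0.0, 0.002], [0.002, 0.003, -1.0]]
ft_force: [4.6, 2.0, 1.4]
width: 40.3
grasp_force: 60.5
```

Run:
```python
from h import *
im=cv2.imread("pics/w1.png")[:,:,::-1].copy()
# wrist model at w1: rebuild by shifting to w1 TCP pose (orientation unchanged)
m=dict(bot.camera_model("wrist"));R=np.array(m["R"]);C=-R.T@np.array(m["t"]);C=C+np.array([444.1,276.9,182.8])-np.array(bot.observe()["position"]);m["t"]=-R@C
c=[onz(m,*p,64) for p in((521,233),(570,264),(546,300),(503,271))]
for a,b in zip(c,c[1:]+c[:1]): print((b-a).round(1),np.degrees(np.arctan2(*(b-a)[[1,0]])).round(1))
print(np.mean(c,0))
for q in comps(im[:,470:],(20,30,150),(35,140,255),300):
    r=cv2.minAreaRect(q);b=cv2.boxPoints(r)+[470,0];print([onz(m,*p,64).round(1).tolist() for p in b],np.mean([onz(m,*p,64) for p in b],0))
```

```text
[ 42.2 -24.6   0. ] -30.3
[-12.8 -30.2   0. ] -113.0
[-38.1  24.7   0. ] 147.1
[ 8.8 30.1  0. ] 73.8
[607.8028405  250.71599631  64.        ]
[[587.6, 162.0, 64.0], [586.0, 173.3, 64.0], [656.6, 170.9, 64.0], [659.1, 159.4, 64.0]] [622.34256122 166.39051962  64.        ]
[[577.3, 187.0, 64.0], [653.4, 188.7, 64.0], [655.3, 181.0, 64.0], [578.6, 179.4, 64.0]] [616.16262967 184.03776698  64.        ]
[[585.7, 226.8, 64.0], [583.2, 275.3, 64.0], [688.0, 263.4, 64.0], [696.5, 212.7, 64.0]] [638.34567788 244.51475017  64.        ]
```

Call:
apply_moves(
  motion=[
    [1, 0, 0, -0.6, 0, 0, 0],
    [1, 0, 0, -0.9, 0, 0, 0],
    [1, -0.3, 0.2, -0.9, 0, 0, 0],
    [1, -0.7, 0.4, -0.4, 0, 0, 0],
    [1, -0.8, 0.4, 0, 0, 0, 0],
    [1, -0.9, 0.45, 0, 0, 0, 0],
    [1, -0.9, 0.45, 0, 0, 0, 0],
    [1, -0.9, 0.45, 0, 0, 0, 0],
    [1, -0.9, 0.45, 0, 0, 0, 0],
    [1, -0.8, 0.4, 0, 0, 0, 0],
  ],
)

```text
t: 2.7
position: [574.5, 32.8, 146.2]
tcp_rot: [[0.001, 1.0, 0.003], [1.0, -0.001, -0.0], [-0.0, 0.003, -1.0]]
ft_force: [0.5, 1.0, -0.9]
width: 40.9
grasp_force: 60.8
```

Call:
apply_moves(
  motion=[
    [1, -0.8, 0.4, 0, 0, 0, 0],
    [1, -0.4, 0.2, 0, 0, 0, 0],
    [1, 0, 0, 0, 0, 0, 0.7],
    [1, 0, 0, 0, 0, 0, 0],
  ],
)

```text
t: 3.03
position: [597.9, -14.5, 145.7]
tcp_rot: [[0.078, 0.997, 0.002], [0.997, -0.078, -0.0], [-0.0, 0.002, -1.0]]
ft_force: [-0.1, 0.3, -0.2]
width: 40.4
grasp_force: 60.8
```

Run:
```python
from h import *
o=bot.observe();print(np.round(o["position"],1),np.round(o["tcp_rot"],3).tolist(),o["width"])
m,im=snap("wrist","w2.png")
print(rel(597.2,-16.2))
s,i2=snap("scene","s2.png");d,i3=snap("side","d2.png")
print([proj(c,(446,284,64)) for c in(s,d)])
M=np.zeros((600,800,3),np.uint8);M[:480,:400]=im[:,120:520];M[:300,400:]=cv2.resize(i2[190:265+15,240:360],(400,300));M[300:,400:]=cv2.resize(i3[190:280+0,270:390],(400,300))
cv2.imwrite("pics/m2.png",M[:,:,::-1])
```

```text
[597.9 -14.5 145.7] [[0.078, 0.997, 0.002], [0.997, -0.078, -0.0], [-0.0, 0.002, -1.0]] 40.38317528316281
[-0.088 -0.    -0.   ]
[array([444.53242963, 253.19139582]), array([254.21520334, 187.19588168])]
```

View pics/m2.png

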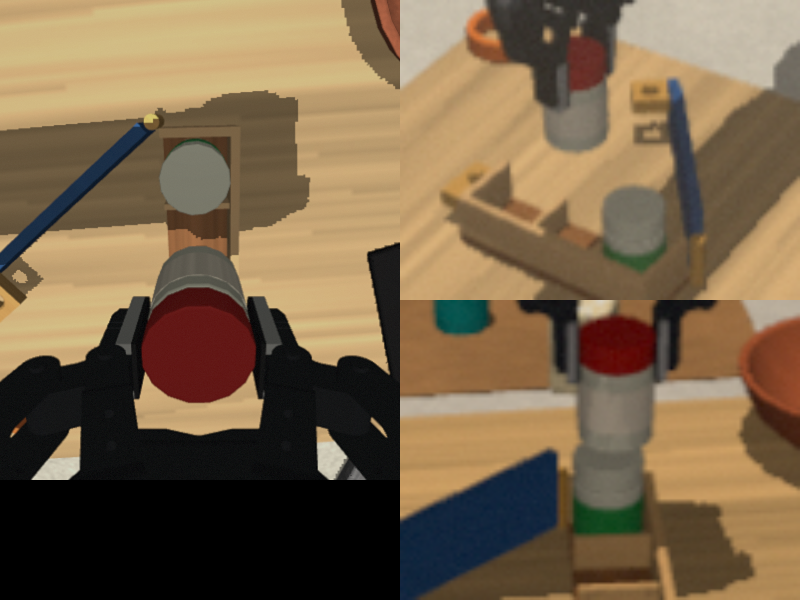

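The jar is held straight between the pads, and the hinge barrel (270,121), back corner (359,126) and green jar (315,178) are visible in the wrist picture. I'll refine the pose.

Run:
```python
from h import *
m=bot.camera_model("wrist")
th=np.radians(-4.2);R=np.array([[np.cos(th),-np.sin(th)],[np.sin(th),np.cos(th)]]);t=np.array([599.2,-16.4])
for nm,l,p in(("hinge",(-27.5,83,40),(270,121)),("corner",(29,79,40),(359,126.5)),("green",(0,50,72),(315,179)),("part left end?",(-23,25,30),(286,207)),("part right",(23,25,30),(350,206))):
    w=onz(m,*p,l[2]);print(nm,w.round(1),(w[:2]-(R@l[:2]+t)).round(1),(R.T@(w[:2]-t)).round(1))
z=bot.observe()["position"][2]-34+64
im=cv2.imread("pics/w2.png")[:,:,::-1].copy()
for c in comps(im,(0,150,85),(4,255,255),800)+comps(im,(173,150,85),(180,255,255),800):
    (x,y),r,_=cv2.fitEllipse(c);print(x,y,r,onz(m,x,y,z+0))
```

```text
hinge [571.1  69.9  40. ] [-6.8  1.5] [-34.4  84. ]
corner [626.9  62.6  40. ] [-7.   2.3] [21.8 80.8]
green [597.3  36.3  72. ] [-5.5  2.9] [-5.7 52.5]
part left end? [574.8  11.7  30. ] [-3.3  1.5] [-26.4  26.2]
part right [619.6   9.2  30. ] [-4.3  2.4] [18.5 27.1]
318.0951843261719 353.5629577636719 (95.5360336303711, 112.29267883300781) [595.9598273   -8.33196315 175.24942709]
```

Run:
```python
from h import *
o=bot.observe();print(o["t"],np.round(o["position"],1))
m,im=snap("wrist","w3.png");hsv=cv2.cvtColor(im,cv2.COLOR_RGB2HSV)
print(im[121,270],im[178,315],im[160,283],im[350,319],im[280,319],im[126,357], im[207,310],im[300,319])
def rep(nm,k,z):
    c,_=cv2.findContours(k,cv2.RETR_EXTERNAL,cv2.CHAIN_APPROX_NONE);c=max(c,key=cv2.contourArea)
    (x,y),r,_=cv2.fitEllipse(cv2.convexHull(c));b=cv2.boundingRect(c);print(nm,round(x,1),round(y,1),np.round(r,1),b,onz(m,x,y,z).round(1))
g=np.zeros((480,640),np.uint8);g[135:235,270:360]=cv2.inRange(hsv,(0,0,90),(180,40,160))[135:235,270:360];rep("green",cv2.morphologyEx(g,cv2.MORPH_OPEN,np.ones((3,3))),72)
v=im[350,319,0].astype(int);r=cv2.inRange(im,(v-6,0,0),(v+60,60,60));rep("jar",r,o["position"][2]-34+64)
h=np.zeros((480,640),np.uint8);h[110:135,255:290]=cv2.inRange(hsv,(20,90,140),(32,255,255))[110:135,255:290];rep("hinge",h,40)
for a in(130,140,160,180,200,215): print(a,[int(x) for x in np.abs(np.diff(cv2.cvtColor(im,7)[a,335:375].astype(int)))])
```

```text
3.1833 [597.1 -11.2 145.2]
[182 166  92] [121 120 106] [100  84  59] [97 23 20] [85 84 74] [108  89  62] [120 119 105] [69 15 15]
green 317.2 184.5 [69.9 70.2] (283, 150, 69, 70) [598.3  33.1  72. ]Traceback (most recent call last):
  File "<stdin>", line 9, in <module>
cv2.error: OpenCV(4.12.0) :-1: error: (-5:Bad argument) in function 'inRange'
> Overload resolution failed:
>  - lowerb is not a numerical tuple
>  - Expected Ptr<cv::UMat> for argument 'lowerb'
```

Run:
```python
from h import *
m=bot.camera_model("wrist");z=bot.observe()["position"][2]
im=cv2.imread("pics/w3.png")[:,:,::-1].copy();hsv=cv2.cvtColor(im,cv2.COLOR_RGB2HSV)
def rep(nm,k,z):
    c,_=cv2.findContours(k,cv2.RETR_EXTERNAL,cv2.CHAIN_APPROX_NONE);c=max(c,key=cv2.contourArea)
    (x,y),r,_=cv2.fitEllipse(cv2.convexHull(c));print(nm,round(x,1),round(y,1),np.round(r,1),cv2.boundingRect(c),onz(m,x,y,z).round(1))
r=cv2.inRange(im,(86,0,0),(160,60,60));rep("jar",r,z-34+64)
h=np.zeros((480,640),np.uint8);h[110:145,250:295]=cv2.inRange(hsv,(18,80,130),(34,255,255))[110:145,250:295];rep("hinge",h,40)
print(onz(m,319,347,z+30), bot.observe()["position"])
G=cv2.GaussianBlur(cv2.cvtColor(im,7),(3,3),0).astype(int)
for a in(135,145,160,180,200,215,230): print(a,G[a,344:368].tolist())
for b in(300,320,335): print(b,G[120:140,b].tolist(),G[205:225,b].tolist())
```

```text
jar 318.1 353.7 [ 96.9 113.3] (262, 306, 113, 97) [595.9  -8.2 175.1]
hinge 269.2 113.7 [14.9 51.6] (250, 110, 45, 12) [571.   74.5  40. ]
[596.41217486  -5.51420608 175.13903647] [597.0384159  -10.95104404 145.13903647]
135 [101, 101, 101, 101, 101, 102, 101, 101, 101, 101, 101, 101, 101, 101, 101, 101, 101, 101, 97, 92, 89, 88, 88, 88]
145 [56, 56, 56, 56, 55, 54, 54, 56, 65, 82, 97, 102, 101, 101, 101, 101, 102, 101, 97, 91, 88, 87, 88, 88]
160 [67, 59, 57, 56, 55, 54, 54, 57, 67, 85, 98, 102, 101, 101, 101, 101, 101, 99, 94, 88, 86, 86, 86, 86]
180 [119, 119, 119, 119, 118, 118, 116, 106, 94, 94, 99, 101, 101, 101, 101, 101, 101, 98, 95, 93, 92, 93, 93, 93]
200 [118, 117, 117, 115, 103, 80, 61, 60, 76, 94, 101, 101, 101, 100, 101, 101, 100, 96, 89, 85, 85, 85, 86, 85]
215 [61, 59, 58, 56, 55, 55, 56, 64, 80, 95, 101, 101, 100, 100, 100, 100, 97, 92, 87, 86, 86, 86, 86, 87]
230 [58, 57, 56, 55, 53, 53, 56, 67, 83, 96, 100, 100, 100, 100, 101, 100, 97, 92, 92, 98, 110, 125, 138, 143]
300 [85, 85, 85, 87, 88, 89, 91, 92, 92, 91, 85, 77, 77, 88, 98, 101, 101, 100, 100, 100] [118, 118, 118, 117, 118, 118, 118, 117, 117, 113, 102, 83, 66, 59, 58, 58, 58, 58, 58, 59]
320 [85, 86, 87, 88, 90, 91, 91, 92, 93, 91, 83, 76, 80, 91, 99, 101, 100, 100, 101, 101] [118, 118, 118, 118, 118, 118, 118, 118, 118, 118, 118, 118, 117, 115, 103, 82, 67, 64, 64, 63]
335 [86, 87, 88, 89, 91, 92, 92, 92, 92, 90, 81, 76, 83, 94, 100, 101, 101, 101, 101, 101] [118, 118, 118, 118, 117, 117, 117, 117, 115, 103, 83, 64, 56, 55, 55, 55, 55, 55, 55, 55]
```

Run:
```python
from h import *
m=bot.camera_model("wrist")
a=onz(m,357.7,145,40);b=onz(m,356.8,215,40);e1=onz(m,300,131.7,40);e2=onz(m,335,131,40)
print(a,b,e1,e2)
d=(a-b)[:2];d/=np.linalg.norm(d);th=np.arctan2(-d[0],d[1]);print("yaw",np.degrees(th),"end yaw",np.degrees(np.arctan2(*(e2-e1)[[1,0]])))
for th in(th,np.radians(-4.2)):
    ex=np.array([np.cos(th),np.sin(th)]);ey=np.array([-ex[1],ex[0]])
    X=np.mean([a[:2]@ex,b[:2]@ex])-26;Y=np.mean([e1[:2]@ey,e2[:2]@ey])-79
    print("carrier",ex*X+ey*Y)
```

```text
[625.54070576  51.42100099  40.        ] [623.16056296   5.22040064  40.        ] [589.32516228  62.20121186  40.        ] [611.50746955  61.07355581  40.        ]
yaw -2.949132281277158 end yaw -2.9101734448043755
carrier [595.96906681 -17.2382706 ]
carrier [594.93976166 -17.17317074]
```

```bash
cat >> h.py <<'E'
def model_at(p,Rt):
    m=dict(bot.camera_model("wrist"));o=bot.observe();P=np.array(o["position"]);T=np.array(o["tcp_rot"]);R=np.array(m["R"]);C=-R.T@np.array(m["t"])
    Rc=R@T@np.array(Rt).T;C2=np.array(p)+np.array(Rt)@T.T@(C-P);m["R"]=Rc;m["t"]=-Rc@C2;return m
E
python3 - <<'E'
from h import *
m=model_at([675.017,.046,231.335],[[-.0,1,-.001],[1,0,0],[0,-.001,-1]])
im=cv2.imread("pics/w0.png");G=cv2.GaussianBlur(cv2.cvtColor(im,6),(3,3),0).astype(int)
for a in(165,200,230,260,285): print(a,G[a,252:284].tolist())
for b in(225,245): print(b,G[128:160,b].tolist(),"latch",G[280:304,b].tolist())
print((-np.array(m["R"]).T@np.array(m["t"])).round(1))
E
```

```text
165 [59, 48, 36, 30, 28, 29, 31, 40, 58, 75, 83, 85, 85, 86, 84, 74, 57, 46, 43, 42, 47, 60, 70, 72, 73, 72, 72, 72, 73, 73, 73, 73]
200 [79, 79, 79, 78, 77, 77, 77, 77, 80, 83, 85, 85, 84, 84, 79, 66, 52, 45, 43, 45, 58, 77, 104, 130, 142, 143, 144, 144, 144, 144, 144, 144]
230 [95, 95, 92, 90, 89, 90, 93, 104, 126, 148, 156, 156, 156, 153, 129, 84, 52, 43, 43, 54, 71, 79, 86, 110, 138, 149, 149, 148, 148, 149, 149, 149]
260 [93, 94, 93, 91, 89, 89, 93, 107, 131, 149, 155, 155, 153, 142, 108, 66, 44, 42, 47, 60, 73, 84, 107, 135, 146, 146, 146, 146, 146, 146, 145, 145]
285 [50, 51, 50, 49, 48, 47, 56, 84, 124, 147, 152, 152, 150, 133, 94, 58, 44, 44, 57, 76, 92, 116, 145, 157, 157, 157, 157, 157, 157, 157, 157, 156]
225 [70, 70, 71, 71, 71, 72, 74, 75, 77, 75, 68, 59, 57, 64, 75, 82, 84, 85, 85, 83, 76, 63, 52, 48, 51, 59, 68, 78, 91, 99, 101, 101] latch [97, 88, 68, 57, 58, 59, 56, 54, 54, 55, 55, 55, 56, 57, 56, 57, 58, 58, 67, 99, 138, 154, 155, 154]
245 [70, 70, 70, 70, 71, 72, 74, 75, 76, 77, 75, 69, 60, 57, 63, 74, 82, 84, 84, 85, 84, 80, 68, 51, 38, 33, 33, 37, 47, 59, 68, 74] latch [95, 95, 95, 86, 66, 52, 51, 53, 54, 54, 56, 56, 56, 56, 57, 58, 58, 58, 59, 66, 95, 135, 153, 154]
[674.   80.9 372.5]
```

Run:
```python
from h import *
m=model_at([675.017,.046,231.335],[[-.0,1,-.001],[1,0,0],[0,-.001,-1]])
P=[onz(m,u,v,40)[:2] for u,v in((264.1,165),(263.3,230),(263,260),(262.8,285))]
vx,vy,_,_=cv2.fitLine(np.float32(P),cv2.DIST_L2,0,.01,.01).ravel();th=np.arctan2(-vx/np.sign(vy),abs(vy));print("yaw",np.degrees(th))
H=[onz(m,225,145.2,40),onz(m,245,146.3,40)];L=onz(m,225,299,40);h=onz(m,207,135,40);k=onz(m,231,310.5,26)
ex=np.array([np.cos(th),np.sin(th)]);ey=np.array([-ex[1],ex[0]])
X=np.mean(P,0)@ex-26;print("Y hinge end",[p[:2]@ey-76 for p in H],"latch",L[:2]@ey+73)
Y=np.mean([p[:2]@ey-76 for p in H]+[L[:2]@ey+73]*2);t=ex*X+ey*Y;print("carrier",t)
print("hinge local",(h[:2]-t)@ex,(h[:2]-t)@ey,"lughole local",(k[:2]-t)@ex,(k[:2]-t)@ey)
```

```text
yaw -3.1994898
Y hinge end [np.float64(15.265985473860837), np.float64(15.249084684250619)] latch 15.886240057420714
carrier [596.49320912 -17.74762406]
hinge local -23.505217244313155 83.47612639374779 lughole local -8.814191408397896 -93.07065711943083
```

Run:
```python
from h import *
m=bot.camera_model("wrist");p=bot.observe()["position"];print(p)
for top in(172,175,178):
  for dy in(0,3,6):
    print(top,dy,proj(m,(p[0],p[1]+dy-20.5,top)).round(),proj(m,(p[0],p[1]+dy+20.5,top)).round(),"w",(proj(m,(p[0]+20.5,p[1]+dy,top))-proj(m,(p[0]-20.5,p[1]+dy,top)))[0].round())
im=cv2.imread("pics/w3.png");print([im[r,319].tolist() for r in range(250,412,6)])
```

```text
[597.0384159  -10.95104404 145.13903647]
172 0 [325. 401.] [318. 304.] w 114.0
172 3 [325. 394.] [317. 296.] w 115.0
172 6 [324. 388.] [316. 288.] w 116.0
175 0 [326. 407.] [318. 308.] w 116.0
175 3 [325. 400.] [317. 300.] w 117.0
175 6 [325. 393.] [316. 292.] w 118.0
178 0 [326. 413.] [318. 312.] w 119.0
178 3 [325. 406.] [317. 304.] w 120.0
178 6 [325. 399.] [316. 296.] w 121.0
[[74, 84, 85], [76, 86, 90], [78, 87, 91], [76, 86, 90], [97, 108, 113], [74, 84, 85], [108, 122, 123], [15, 16, 68], [11, 14, 67], [12, 13, 69], [21, 23, 98], [23, 24, 97], [18, 21, 97], [23, 25, 98], [21, 23, 97], [21, 23, 97], [21, 23, 97], [21, 23, 97], [19, 21, 96], [22, 24, 97], [21, 23, 97], [23, 25, 98], [20, 21, 95], [22, 25, 97], [24, 25, 97], [22, 22, 96], [116, 165, 197]]
```

Call:
apply_moves(
  motion=[
    [1, -0.165, -0.083, 0.2, 0, 0, -0.2],
    [1, 0, 0, 0.5, 0, 0, 0],
    [1, 0, 0, 0.6, 0, 0, 0],
    [1, 0, 0, 0.45, 0, 0, 0],
    [1, 0, 0, 0, 0, 0, 0],
    [1, 0, 0, 0, 0, 0, 0],
    [1, 0, 0, 0, 0, 0, 0],
  ],
)

```text
t: 3.82
position: [594.3, -18.0, 75.8]
tcp_rot: [[0.051, 0.999, 0.002], [0.999, -0.051, 0.0], [0.0, 0.002, -1.0]]
ft_force: [-0.2, 0.8, 0.2]
width: 40.7
grasp_force: 60.8
```

Run:
```python
from h import *
o=bot.observe();p=np.array(o["position"]);print(p.round(1),np.round(o["tcp_rot"],3).tolist(),"rel",rel(593.3,-17.3))
```

```text
[594.3 -18.   75.8] [[0.051, 0.999, 0.002], [0.999, -0.051, 0.0], [0.0, 0.002, -1.0]] rel [ 0.017 -0.027 -0.   ]
```

Lower gently onto the floor.

Call:
apply_moves(
  motion=[
    [1, 0.017, -0.027, 0.15, 0, 0, 0],
    [1, 0, 0, 0.2, 0, 0, 0],
    [1, 0, 0, 0.2, 0, 0, 0],
    [1, 0, 0, 0.12, 0, 0, 0],
    [1, 0, 0, 0.06, 0, 0, 0],
    [1, 0, 0, 0, 0, 0, 0],
    [1, 0, 0, 0, 0, 0, 0],
  ],
)

```text
t: 4.4
position: [592.4, -18.0, 45.1]
tcp_rot: [[0.052, 0.999, -0.0], [0.999, -0.052, 0.0], [0.0, -0.0, -1.0]]
ft_force: [0.4, -0.2, -1.6]
width: 40.8
grasp_force: 60.8
```

Call:
apply_moves(
  motion=[
    [1, 0, 0, 0.05, 0, 0, 0],
    [1, 0, 0, 0.03, 0, 0, 0],
    [1, 0, 0, 0, 0, 0, 0],
  ],
)

```text
t: 4.65
position: [592.8, -18.0, 42.6]
tcp_rot: [[0.052, 0.999, 0.001], [0.999, -0.052, 0.0], [0.0, 0.001, -1.0]]
ft_force: [0.5, -0.1, 1.1]
width: 40.5
grasp_force: 61.0
```

Call:
apply_moves(
  motion=[
    [0.2, 0, 0, 0, 0, 0, 0],
    [0.2, 0, 0, 0, 0, 0, 0],
    [0.2, 0, 0, 0, 0, 0, 0],
    [0.2, 0, 0, -0.3, 0, 0, 0],
    [0.2, 0, 0, -0.7, 0, 0, 0],
    [0, 0, 0, -0.9, 0, 0, 0],
    [0, 0, 0, -0.8, 0, 0, 0],
    [0, 0.4, 0, -0.5, 0, 0, 0],
    [0, 0.8, 0, 0, 0, 0, 0],
    [0, 0.9, 0, 0, 0, 0, 0],
  ],
)

```text
t: 5.48
position: [598.3, 64.3, 173.5]
tcp_rot: [[0.058, 0.998, 0.005], [0.998, -0.058, -0.0], [-0.0, 0.005, -1.0]]
ft_force: [0.1, 0.4, 0.0]
width: 85.0
grasp_force: 0.0
```

Call:
apply_moves(
  motion=[
    [0, 0.9, 0, 0, 0, 0, 0],
    [0, 0.9, 0, 0, 0, 0, 0],
    [0, 0.9, 0, 0, 0, 0, 0],
    [0, 0.8, 0.05, 0, 0, 0, 0],
    [0, 0.6, 0, 0, 0, 0, 0.4],
    [0, 0.4, 0, 0, 0, 0, 0.9],
    [0, 0, 0, 0, 0, 0, 0.9],
    [0, 0, 0, 0, 0, 0, 0.9],
    [0, 0, 0, 0, 0, 0, 0],
    [0, 0, 0, 0, 0, 0, 0],
  ],
)

```text
t: 6.32
position: [608.9, 245.5, 170.9]
tcp_rot: [[0.366, 0.931, 0.001], [0.931, -0.366, 0.0], [0.0, 0.001, -1.0]]
ft_force: [0.3, -0.3, -0.4]
width: 85.3
grasp_force: 0.0
```

Run:
```python
from h import *
for _ in range(3): bot.camera("wrist")
o=bot.observe();print(o["t"],np.round(o["position"],1),np.round(o["tcp_rot"],3).tolist())
m,im=snap("wrist","w4.png")
M=np.zeros((480,800,3),np.uint8);M[:,:400]=im[:,120:520];d,i3=snap("side","d4.png");s,i2=snap("scene","s4.png")
M[:240,400:]=cv2.resize(i2[205:265+10,250:350+17],(400,240));M[240:,400:]=cv2.resize(i3[215:287,290:410],(400,240))
cv2.imwrite("pics/m4.png",M[:,:,::-1])
```

```text
6.4667 [608.9 245.2 170.5] [[0.367, 0.93, 0.0], [0.93, -0.367, 0.0], [0.0, 0.0, -1.0]]
```

View pics/m4.png

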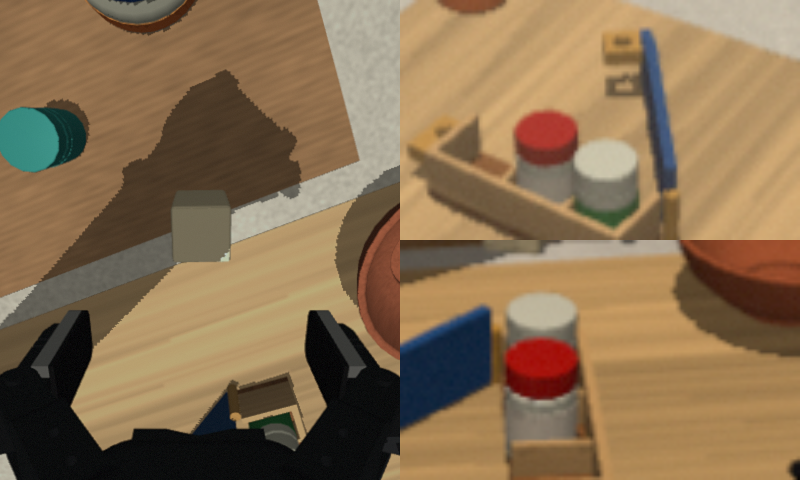

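The jar stands upright in the middle cell, and the wax top (wrist (291–351, 206–262)) is now square to the tool.

Run:
```python
from h import *
m=bot.camera_model("wrist")
c=[onz(m,u+120,v,64) for u,v in((172,206),(230,206),(231,262),(173,262.5))];p=np.mean(c,0);print(p,[(c[i+1]-c[i])[:2].round(1).tolist() for i in range(3)])
print([np.degrees(np.arctan2(*(c[b]-c[a])[[1,0]])).round(1) for a,b in((0,1),(3,2),(2,1),(3,0))],rel(*p[:2],33))
```

```text
[610.72350363 247.76718624  64.        ] [[36.5, -14.4], [-13.3, -38.5], [-38.5, 14.8]]
[np.float64(-21.6), np.float64(-21.0), np.float64(70.9), np.float64(68.2)] [0.075 0.018 3.433]
```

Call:
apply_moves(
  motion=[
    [0, 0.075, 0.018, 0.4, 0, 0, 0],
    [0, 0, 0, 0.8, 0, 0, 0],
    [0, 0, 0, 0.8, 0, 0, 0],
    [0, 0, 0, 0.8, 0, 0, 0],
    [0, 0, 0, 0.43, 0, 0, 0],
    [0, 0, 0, 0.2, 0, 0, 0],
    [0, 0, 0, 0, 0, 0, 0],
    [1, 0, 0, 0, 0, 0, 0],
    [1, 0, 0, 0, 0, 0, 0],
    [1, 0, 0, 0, 0, 0, 0],
  ],
)

```text
t: 7.45
position: [611.9, 248.6, 34.9]
tcp_rot: [[0.368, 0.93, 0.003], [0.93, -0.368, 0.002], [0.003, 0.002, -1.0]]
ft_force: [0.4, -0.6, -0.8]
width: 51.6
grasp_force: 0.0
```

Call:
apply_moves(
  motion=[
    [1, 0, 0, 0, 0, 0, 0],
    [1, 0, 0, 0, 0, 0, 0],
  ],
)

```text
t: 7.62
position: [612.0, 248.6, 34.9]
tcp_rot: [[0.368, 0.93, 0.003], [0.93, -0.368, 0.002], [0.003, 0.002, -1.0]]
ft_force: [1.5, -0.2, 5.7]
width: 41.3
grasp_force: 61.3
```

Call:
apply_moves(
  motion=[
    [1, 0, 0, -0.5, 0, 0, 0],
    [1, 0, 0, -0.9, 0, 0, 0],
    [1, 0, 0, -0.9, 0, 0, -0.68],
    [1, 0, 0, -0.5, 0, 0, -0.8],
    [1, 0, 0, 0, 0, 0, -0.8],
    [1, 0, 0, 0, 0, 0, -0.8],
    [1, -0.5, 0, 0, 0, 0, 0],
    [1, -0.8, 0, 0, 0, 0, 0],
    [1, -0.9, 0, 0, 0, 0, 0],
    [1, -0.9, 0, 0, 0, 0, 0],
  ],
)

```text
t: 8.45
position: [603.3, 123.4, 144.9]
tcp_rot: [[0.053, 0.999, -0.0], [0.999, -0.053, 0.0], [0.0, -0.0, -1.0]]
ft_force: [0.3, -1.0, -0.9]
width: 41.2
grasp_force: 60.7
```

Call:
apply_moves(
  motion=[
    [1, -0.9, 0, 0, 0, 0, 0],
    [1, -0.9, 0, 0, 0, 0, 0],
    [1, -0.9, 0, 0, 0, 0, 0],
    [1, -0.9, 0, 0, 0, 0, 0],
    [1, -0.8, 0, 0, 0, 0, 0],
    [1, -0.4, -0.1, 0, 0, 0, 0],
    [1, 0, 0, 0, 0, 0, 0],
    [1, 0, 0, 0, 0, 0, 0],
    [1, 0, 0, 0, 0, 0, 0],
    [1, 0, 0, 0, 0, 0, 0],
  ],
)

```text
t: 9.28
position: [589.6, -65.2, 145.0]
tcp_rot: [[0.052, 0.999, 0.0], [0.999, -0.052, 0.001], [0.001, 0.0, -1.0]]
ft_force: [-0.4, -0.6, -0.7]
width: 41.2
grasp_force: 60.7
```

Run:
```python
from h import *
o=bot.observe();R=np.array(o["tcp_rot"]);p=np.array(o["position"]);print(p.round(1),"yaw",-np.degrees(np.arctan2(R[0,0],R[1,0])).round(2),rel(590.6,-67.2,75))
m,im=snap("wrist","w5.png")
print("predicted top edges near/far rows", proj(m,p+R@[-21,0,-29.5]),proj(m,p+R@[21,0,-29.5]),proj(m,p+R@[-21,21,-29.5]))
print([im[r,319].tolist() for r in range(270,420,4)])
G=cv2.GaussianBlur(cv2.cvtColor(im,7),(3,3),0).astype(int)
hsv=cv2.cvtColor(im,cv2.COLOR_RGB2HSV);k=cv2.inRange(im,(86,0,0),(255,70,70));c,_=cv2.findContours(k,0,1);c=max(c,key=cv2.contourArea);(x,y),r,_=cv2.fitEllipse(cv2.convexHull(c));print("redjar",r,onz(m,x,y,72))
```

```text
[589.6 -65.2 145. ] yaw -2.96 [-0.05   0.026  1.75 ]
predicted top edges near/far rows [321.46973758 407.24988643] [321.82848086 306.19132439] [378.06528201 407.14217275]
[[88, 82, 64], [87, 81, 65], [88, 83, 66], [87, 83, 66], [88, 82, 66], [89, 82, 66], [89, 82, 66], [88, 83, 66], [89, 83, 66], [104, 97, 77], [121, 112, 90], [125, 117, 94], [125, 116, 92], [124, 117, 93], [125, 116, 94], [125, 117, 94], [124, 115, 93], [126, 117, 94], [124, 116, 93], [126, 117, 94], [124, 116, 93], [124, 116, 93], [125, 117, 94], [124, 116, 92], [124, 116, 92], [124, 116, 93], [126, 116, 92], [125, 117, 93], [123, 114, 91], [124, 117, 92], [124, 116, 92], [126, 117, 93], [124, 116, 92], [121, 113, 90], [185, 154, 108], [189, 171, 139], [198, 192, 173], [202, 200, 180]]
redjar (70.28662109375, 71.5688705444336) [590.99497146 -17.1907749   72.        ]
```

Call:
apply_moves(
  motion=[
    [1, -0.05, 0.026, 0.4, 0, 0, 0],
    [1, 0, 0, 0.6, 0, 0, 0],
    [1, 0, 0, 0.5, 0, 0, 0],
    [1, 0, 0, 0.25, 0, 0, 0],
    [1, 0, 0, 0, 0, 0, 0],
    [1, 0, 0, 0, 0, 0, 0],
    [1, 0, 0, 0, 0, 0, 0],
  ],
)

```text
t: 9.92
position: [591.5, -68.9, 76.1]
tcp_rot: [[0.054, 0.999, 0.002], [0.999, -0.054, 0.0], [0.0, 0.002, -1.0]]
ft_force: [-0.5, 0.2, -1.3]
width: 41.1
grasp_force: 60.8
```

Call:
apply_moves(
  motion=[
    [1, 0, 0, 0.15, 0, 0, 0],
    [1, 0, 0, 0.2, 0, 0, 0],
    [1, 0, 0, 0.2, 0, 0, 0],
    [1, 0, 0, 0.15, 0, 0, 0],
    [1, 0, 0, 0, 0, 0, 0],
    [1, 0, 0, 0, 0, 0, 0],
  ],
)

```text
t: 10.42
position: [595.0, -60.4, 50.2]
tcp_rot: [[0.049, 0.999, 0.01], [0.999, -0.049, 0.009], [0.01, 0.009, -1.0]]
ft_force: [1.7, 14.2, 7.4]
width: 41.0
grasp_force: 73.5
```

Run:
```python
from h import *
m,im=snap("wrist","w6.png");d,i3=snap("side","d6.png");s,i2=snap("scene","s6.png")
o=bot.observe();print(o["position"],o["ft_force"])
M=np.zeros((600,800,3),np.uint8);M[:480,:400]=im[:,120:520]
M[:300,400:]=cv2.resize(i2[190:265,240:340],(400,300));M[300:,400:]=cv2.resize(i3[235:310,300:400],(400,300))
cv2.imwrite("pics/m6.png",M[:,:,::-1])
```

```text
[594.98621153 -60.42372521  50.25562847] [ 2.21454546 14.42944455  8.07010369]
```

View pics/m6.png

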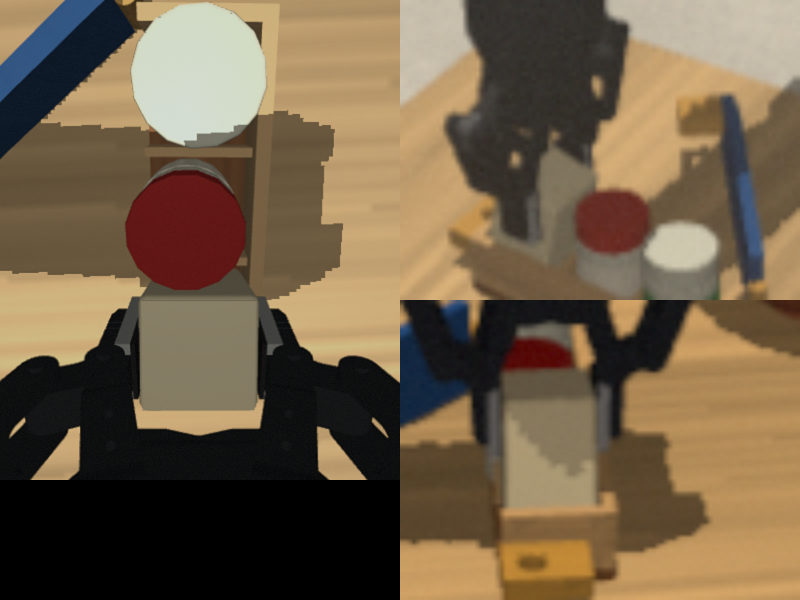

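Call:
apply_moves(
  motion=[
    [1, 0, 0, -0.4, 0, 0, 0],
    [1, 0, 0, -0.7, 0, 0, 0],
    [1, 0, 0, -0.7, 0, 0, 0],
    [1, -0.4, 0, -0.2, 0, 0, 0],
    [1, -0.7, 0, 0, 0, 0, 0],
    [1, -0.8, 0, 0, 0, 0, 0],
    [1, -0.8, 0, 0, 0, 0, 0],
    [1, -0.4, 0, 0, 0, 0, 0],
    [1, 0, 0, 0, 0, 0, 0],
    [1, 0, 0, 0, 0, 0, 0],
  ],
)

```text
t: 11.4
position: [583.6, -194.5, 127.5]
tcp_rot: [[0.057, 0.998, 0.001], [0.998, -0.057, -0.0], [-0.0, 0.001, -1.0]]
ft_force: [-0.0, 0.6, -1.7]
width: 41.5
grasp_force: 72.3
```

Run:
```python
from h import *
o=bot.observe();p=np.array(o["position"]);R=np.array(o["tcp_rot"]);print(p.round(1))
m,im=snap("wrist","w7.png");d,i3=snap("side","d7.png")
print([r for r in range(250,420,4) if 0],[int(v) for v in im[250:430:4,319,0]])
for t in(0,10,20,30):
    a=np.radians(t);q=lambda x,z:(x*np.cos(a)-z*np.sin(a), x*np.sin(a)+z*np.cos(a))  # about grasp point 20 mm above tcp
    for x in(-21,21):
        X,Z=q(x,-10);print(t,x,proj(m,p+R@[X,0,Z-20]).round())
x,y=190,0
k=cv2.inRange(im,(86,0,0),(255,70,70));c,_=cv2.findContours(k,0,1);c=max(c,key=cv2.contourArea);(x,y),r,_=cv2.fitEllipse(cv2.convexHull(c));print("redjar",r,onz(m,x,y,72))
cv2.imwrite("pics/c7.png",np.hstack([im[:480,120:520],cv2.resize(i3[215:335,290:370],(320,480))])[:,:,::-1])
```

```text
[ 583.6 -194.5  127.5]
[] [90, 91, 177, 179, 180, 66, 66, 67, 67, 65, 68, 70, 102, 117, 116, 116, 116, 117, 116, 114, 116, 116, 114, 114, 114, 114, 114, 115, 114, 114, 112, 115, 113, 113, 114, 114, 112, 113, 112, 113, 100, 69, 99, 180, 177]
0 -21 [322. 408.]
0 21 [322. 307.]
10 -21 [322. 411.]
10 21 [322. 298.]
20 -21 [322. 411.]
20 21 [322. 291.]
30 -21 [322. 410.]
30 21 [322. 286.]
redjar (134.712158203125, 709.8600463867188) [458.5963549   57.41196585  72.        ]
```

View pics/c7.png

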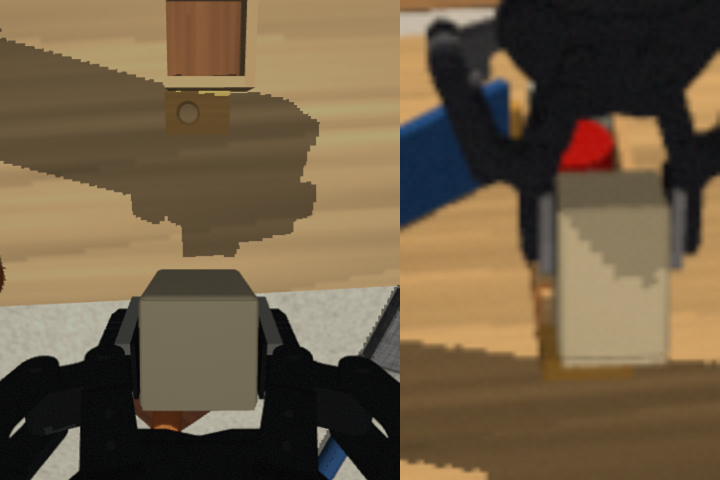

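The block is tilted about 13° in the grip; the end wall top is at row 76–90 and the lug hole at (308,113). I'll set the block flat on the board, re-grip it, and re-measure the carrier from this view.

Call:
apply_moves(
  motion=[
    [1, 0, 0, 0.5, 0, 0, 0],
    [1, 0, 0, 0.7, 0, 0, 0],
    [1, 0, 0, 0.6, 0, 0, 0],
    [1, 0, 0, 0.3, 0, 0, 0],
    [1, 0, 0, 0.1, 0, 0, 0],
    [1, 0, 0, 0.05, 0, 0, 0],
    [1, 0, 0, 0, 0, 0, 0],
    [1, 0, 0, 0, 0, 0, 0],
  ],
)

```text
t: 12.17
position: [584.8, -193.1, 38.3]
tcp_rot: [[0.054, 0.999, 0.003], [0.999, -0.054, -0.001], [-0.0, 0.003, -1.0]]
ft_force: [-0.1, 0.2, -1.4]
width: 41.0
grasp_force: 72.3
```

Run:
```python
from h import *
m=model_at([583.6,-194.5,127.5],[[.057,.998,.001],[.998,-.057,0],[0,.001,-1]])
im=cv2.imread("pics/w7.png");G=cv2.GaussianBlur(cv2.cvtColor(im,6),(3,3),0).astype(int)
for u in(300,330,350): print(u,"rows60-100",G[60:100,u].tolist())
for v in(20,50,84): print(v,"cols 355-385",G[v,355:385].tolist())
k=onz(m,308,113,26);print("lug hole",k)
```

```text
300 rows60-100 [97, 97, 97, 96, 97, 97, 97, 96, 96, 97, 97, 97, 97, 88, 73, 86, 129, 154, 156, 157, 157, 156, 157, 157, 157, 157, 143, 105, 65, 55, 80, 104, 94, 78, 76, 77, 76, 76, 76, 78]
330 rows60-100 [94, 94, 94, 94, 94, 93, 94, 94, 94, 93, 93, 93, 94, 93, 94, 109, 138, 155, 156, 156, 156, 156, 156, 156, 157, 157, 144, 106, 66, 56, 88, 135, 136, 99, 77, 76, 77, 77, 77, 77]
350 rows60-100 [92, 92, 91, 92, 92, 91, 91, 91, 92, 92, 91, 91, 91, 83, 67, 81, 126, 154, 157, 157, 156, 156, 156, 156, 157, 157, 139, 95, 60, 52, 70, 108, 132, 125, 107, 89, 79, 79, 80, 80]
20 cols 355-385 [89, 87, 85, 83, 80, 71, 58, 50, 48, 49, 63, 98, 134, 150, 151, 151, 151, 152, 151, 151, 151, 150, 147, 144, 142, 142, 142, 142, 142, 142]
50 cols 355-385 [87, 85, 83, 80, 72, 60, 51, 47, 48, 63, 98, 133, 149, 152, 152, 152, 152, 152, 152, 151, 152, 152, 152, 152, 152, 152, 151, 151, 151, 152]
84 cols 355-385 [157, 157, 157, 157, 157, 157, 157, 157, 156, 155, 153, 152, 152, 152, 152, 151, 151, 151, 152, 153, 154, 156, 156, 156, 156, 156, 156, 156, 156, 156]
lug hole [ 580.42767317 -110.52585267   26.        ]
```

Call:
apply_moves(
  motion=[
    [1, 0, 0, 0.05, 0, 0, 0],
    [1, 0, 0, 0.05, 0, 0, 0],
    [1, 0, 0, 0, 0, 0, 0],
    [1, 0, 0, 0, 0, 0, 0],
  ],
)

```text
t: 12.5
position: [583.8, -193.2, 33.2]
tcp_rot: [[0.055, 0.999, 0.001], [0.999, -0.055, -0.0], [-0.0, 0.001, -1.0]]
ft_force: [0.2, -0.5, -0.2]
width: 40.9
grasp_force: 72.3
```

Run:
```python
from h import *
m=model_at([583.6,-194.5,127.5],[[.057,.998,.001],[.998,-.057,0],[0,.001,-1]])
th=np.radians(-3.1);ex=np.array([np.cos(th),np.sin(th)]);ey=np.array([-ex[1],ex[0]])
a=[onz(m,u,81.4,40)[:2] for u in(300,330,350)];print("Yc",[q@ey+76 for q in a], "prev",np.array([596.3,-17.5])@ey)
w=[onz(m,366.0,20,40)[:2],onz(m,365.0,50,40)[:2]];print("x inner wall-> Xc",[q@ex-23 for q in w],"prev",np.array([596.3,-17.5])@ex)
k=onz(m,308,113,26)[:2];print("hole->",k@ex+10,k@ey+93, np.degrees(np.arctan2(*(a[2]-a[0])[::-1])))
```

```text
Yc [np.float64(14.012205496742169), np.float64(13.959674760435277), np.float64(13.942378419402424)] prev 14.7728044521128
x inner wall-> Xc [np.float64(595.0256044855456), np.float64(594.9557387233597)] prev 596.3737957427536
hole-> 595.585999214314 14.046148114410684 -3.2409845895657092
```

Call:
apply_moves(
  motion=[
    [1, 0, 0, 0.05, 0, 0, 0],
    [1, 0, 0, 0, 0, 0, 0],
    [0.3, 0, 0, 0, 0, 0, 0],
    [0.3, 0, 0, 0, 0, 0, 0],
    [0.3, 0, 0, 0, 0, 0, 0],
    [0.3, 0, 0, 0, 0, 0, 0],
    [0.3, 0, 0, 0, 0, 0, 0],
  ],
)

```text
t: 13.08
position: [583.6, -193.1, 30.7]
tcp_rot: [[0.054, 0.999, -0.0], [0.999, -0.054, 0.0], [0.0, -0.0, -1.0]]
ft_force: [0.2, 0.8, 0.1]
width: 59.6
grasp_force: 0.0
```

Call:
apply_moves(
  motion=[
    [1, 0, 0, 0, 0, 0, 0],
    [1, 0, 0, 0, 0, 0, 0],
    [1, 0, 0, 0, 0, 0, 0],
    [1, 0, 0, 0, 0, 0, 0],
    [1, 0, 0, 0, 0, 0, 0],
  ],
)

```text
t: 13.5
position: [583.9, -193.1, 31.0]
tcp_rot: [[0.054, 0.999, 0.0], [0.999, -0.054, 0.0], [0.0, 0.0, -1.0]]
ft_force: [0.4, -0.4, 1.3]
width: 40.8
grasp_force: 61.2
```

Run:
```python
from h import *
o=bot.observe();p=np.array(o["position"]);R=np.array(o["tcp_rot"]);print(p.round(1))
m,im=snap("wrist","w8.png")
print([int(v) for v in im[250:430:2,319,0]])
for tx in(-4,0,4):print(tx,proj(m,[*(p+R@[tx-21,0,0])[:2],64])[1],proj(m,[*(p+R@[tx+21,0,0])[:2],64])[1])
```

```text
[ 583.9 -193.1   31. ]
[106, 106, 106, 105, 106, 106, 105, 104, 105, 104, 106, 104, 90, 88, 89, 87, 88, 88, 89, 88, 90, 88, 88, 89, 88, 89, 89, 89, 88, 89, 89, 89, 90, 90, 88, 89, 90, 89, 90, 89, 90, 90, 89, 90, 91, 103, 115, 120, 95, 126, 126, 126, 125, 126, 125, 125, 125, 126, 126, 126, 125, 125, 125, 125, 125, 125, 125, 126, 126, 126, 125, 125, 125, 126, 125, 125, 126, 125, 125, 125, 126, 124, 124, 125, 126, 124, 138, 205, 204, 205]
-4 423.01519091532776 322.1649401117246
0 414.33018265950716 311.3425918811101
4 405.4653519475947 300.2854204565493
```

Run:
```python
from h import *
m=bot.camera_model("wrist");im=cv2.imread("pics/w8.png")
for z in(64,42,60): print(z,[onz(m,319,r,z)[1].round(1) for r in(422,346,341)])
print("0:",onz(m,319,274,0)[1])
d,i3=snap("side","d8.png");s,i2=snap("scene","s8.png")
P=lambda x,y,z:[proj(d,(x,y,z)).round().tolist(),proj(s,(x,y,z)).round().tolist()]
for y in(-214,-172):
  for z in(0,64): print(y,z,P(584,y,z))
cv2.imwrite("pics/c8.png",np.hstack([im[:480,180:460],cv2.resize(i3[270:370,290:370],(256,480),interpolation=2)[:,:],cv2.resize(i2[170:250,180:260],(256,480))])[:,:,::-1]*1)
```

```text
64 [np.float64(-217.5), np.float64(-185.2), np.float64(-183.2)]
42 [np.float64(-238.9), np.float64(-200.0), np.float64(-197.7)]
60 [np.float64(-221.4), np.float64(-187.9), np.float64(-185.8)]
0: -186.51231779541223
-214 0 [[343.0, 351.0], [229.0, 239.0]]
-214 64 [[344.0, 321.0], [227.0, 218.0]]
-172 0 [[340.0, 334.0], [243.0, 244.0]]
-172 64 [[340.0, 305.0], [241.0, 223.0]]
```

View pics/c8.png

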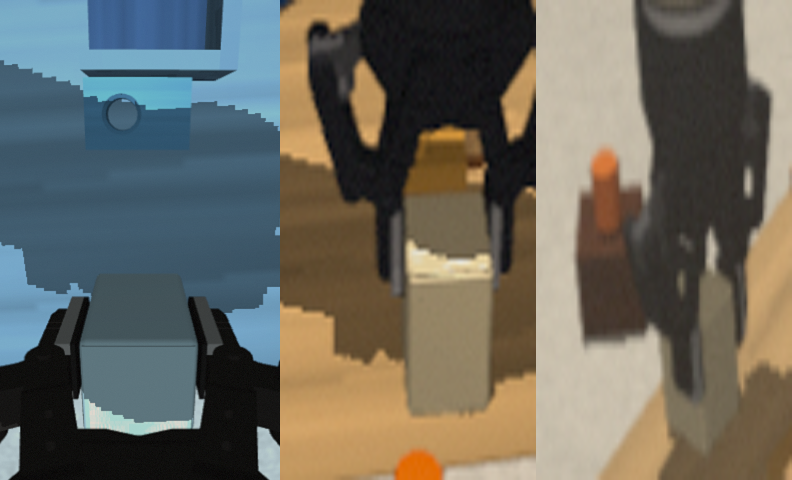

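The block stands upright but about 12 mm towards -y from the tool: in the wrist view its top's far edge is at row 344 and the near edge is hidden past row 428. I'll re-centre and re-grip.

Call:
apply_moves(
  motion=[
    [0.3, 0, 0, 0, 0, 0, 0],
    [0.3, 0, 0, 0, 0, 0, 0],
    [0.3, 0, 0, 0, 0, 0, 0],
    [0.3, 0, 0, 0, 0, 0, 0],
    [0.3, -0.15, 0, -0.05, 0, 0, 0],
    [0.3, -0.16, 0, 0, 0, 0, 0],
    [0.3, 0, 0, 0, 0, 0, 0],
    [0.3, 0, 0, 0, 0, 0, 0],
    [1, 0, 0, 0, 0, 0, 0],
    [1, 0, 0, 0, 0, 0, 0],
  ],
)

```text
t: 14.48
position: [583.3, -205.5, 33.3]
tcp_rot: [[0.054, 0.999, 0.001], [0.999, -0.054, 0.0], [0.0, 0.001, -1.0]]
ft_force: [0.5, 0.9, -0.7]
width: 41.1
grasp_force: 60.7
```

Call:
apply_moves(
  motion=[
    [1, 0, 0, 0, 0, 0, 0],
    [1, 0, 0, 0, 0, 0, 0],
    [1, 0, 0, 0, 0, 0, 0],
  ],
)

```text
t: 14.73
position: [583.3, -205.3, 33.1]
tcp_rot: [[0.054, 0.999, 0.001], [0.999, -0.054, 0.0], [0.0, 0.001, -1.0]]
ft_force: [0.4, -0.9, 1.5]
width: 41.2
grasp_force: 61.2
```

Run:
```python
from h import *
o=bot.observe();p=np.array(o["position"]);R=np.array(o["tcp_rot"]);print(p.round(1),R.round(3).tolist())
m,im=snap("wrist","w9.png")
for u in(300,340): print([int(v) for v in im[250:430:2,u,0]])
for tx in(-3,0,3):print(tx,proj(m,[*(p+R@[tx-21,0,0])[:2],64])[1],proj(m,[*(p+R@[tx+21,0,0])[:2],64])[1],"bottom far",proj(m,[*(p+R@[tx+21,0,0])[:2],0])[1])
```

```text
[ 583.3 -205.3   33.1] [[0.054, 0.999, 0.001], [0.999, -0.054, 0.0], [0.0, 0.001, -1.0]]
[86, 86, 88, 87, 87, 87, 87, 87, 86, 88, 88, 87, 87, 87, 87, 88, 88, 88, 88, 88, 87, 88, 88, 87, 87, 86, 87, 97, 108, 120, 107, 124, 125, 122, 124, 124, 123, 123, 124, 123, 123, 124, 124, 124, 123, 123, 123, 122, 123, 124, 123, 123, 124, 124, 123, 124, 124, 123, 123, 124, 123, 123, 125, 124, 123, 123, 123, 124, 124, 124, 123, 123, 123, 123, 124, 123, 122, 140, 201, 194, 132, 131, 132, 107, 110, 109, 87, 27, 25, 23]
[86, 87, 86, 87, 87, 87, 87, 88, 88, 86, 88, 87, 88, 87, 88, 87, 89, 89, 89, 90, 88, 89, 87, 88, 89, 88, 87, 96, 107, 119, 106, 122, 124, 123, 124, 124, 124, 125, 123, 123, 123, 125, 123, 124, 123, 123, 123, 124, 124, 124, 124, 123, 124, 125, 124, 125, 124, 126, 123, 123, 124, 123, 122, 125, 124, 122, 123, 123, 123, 124, 124, 123, 123, 124, 123, 122, 122, 139, 198, 199, 201, 199, 200, 200, 200, 201, 199, 197, 199, 201]
-3 416.45287865116467 316.1962921802048 bottom far 250.95745131337108
0 409.98299810500487 308.16447724568434 bottom far 245.22791155402194
3 403.41462259630794 300.0047218016688 bottom far 239.4398529661484
```

Call:
apply_moves(
  motion=[
    [1, 0, 0, -0.4, 0, 0, 0],
    [1, 0, 0, -0.8, 0, 0, 0],
    [1, 0, 0, -0.8, 0, 0, 0],
    [1, 0.4, 0, -0.2, 0, 0, 0],
    [1, 0.8, 0, 0, 0, 0, 0],
    [1, 0.9, 0, 0, 0, 0, 0],
    [1, 0.8, 0, 0, 0, 0, 0],
    [1, 0.4, 0, 0, 0, 0, 0],
    [1, 0.16, 0, 0, 0, 0, 0],
    [1, 0, 0, 0, 0, 0, 0],
  ],
)

```text
t: 15.62
position: [590.2, -65.2, 120.5]
tcp_rot: [[0.051, 0.999, -0.001], [0.999, -0.051, 0.001], [0.001, -0.001, -1.0]]
ft_force: [-0.8, -0.7, -1.2]
width: 41.1
grasp_force: 60.9
```

Call:
apply_moves(
  motion=[
    [1, 0, 0, 0.3, 0, 0, 0],
    [1, 0, 0, 0.2, 0, 0, 0],
    [1, 0, 0, 0, 0, 0, 0],
    [1, 0, 0, 0, 0, 0, 0],
    [1, 0, 0, 0, 0, 0, 0],
  ],
)

```text
t: 16.03
position: [590.3, -68.5, 100.6]
tcp_rot: [[0.056, 0.998, -0.001], [0.998, -0.056, -0.0], [-0.0, -0.001, -1.0]]
ft_force: [0.3, 0.4, 0.0]
width: 41.4
grasp_force: 60.9
```

Run:
```python
from h import *
bot.camera("side")
o=bot.observe();p=np.array(o["position"]);R=np.array(o["tcp_rot"]);print(p.round(1),"yaw",-np.degrees(np.arctan2(R[0,0],R[1,0])).round(2),rel(590.6,-67.1,78))
m,im=snap("wrist","w10.png");print([int(v) for v in im[296:416:2,319,0]])
k=cv2.inRange(im,(86,0,0),(255,70,70));c,_=cv2.findContours(k,0,1);c=max(c,key=cv2.contourArea);(x,y),r,_=cv2.fitEllipse(cv2.convexHull(c));print("redjar",r,x,y,onz(m,x,y,72))
G=cv2.GaussianBlur(cv2.cvtColor(im,7),(3,3),0).astype(int)
for v in(170,200,230,260,280): print(v,G[v,340:385].tolist())
```

```text
[590.6 -68.2 100.9] yaw -3.19 [ 0.027 -0.002  0.572]
[88, 88, 88, 87, 96, 108, 120, 107, 121, 125, 124, 124, 125, 124, 124, 123, 124, 124, 125, 124, 125, 125, 124, 125, 125, 124, 123, 125, 124, 123, 123, 124, 124, 124, 125, 122, 124, 125, 123, 124, 123, 124, 124, 124, 124, 125, 125, 124, 124, 124, 124, 123, 123, 124, 138, 185, 185, 187, 191, 192]
redjar (87.0856704711914, 89.99280548095703) 316.0694274902344 186.1746368408203 [591.1981694 -17.1433901  72.       ]
170 [44, 43, 44, 44, 44, 44, 44, 45, 44, 44, 43, 43, 43, 43, 44, 44, 43, 43, 47, 51, 52, 51, 50, 50, 51, 52, 55, 66, 81, 92, 96, 95, 95, 95, 95, 95, 95, 95, 94, 91, 88, 87, 87, 87, 88]
200 [43, 44, 43, 43, 44, 43, 43, 43, 43, 43, 43, 43, 42, 43, 43, 43, 42, 42, 44, 48, 50, 50, 50, 51, 51, 55, 68, 84, 93, 95, 94, 94, 94, 94, 95, 95, 94, 92, 90, 89, 89, 89, 89, 89, 89]
230 [55, 55, 55, 54, 53, 52, 52, 52, 53, 53, 54, 55, 55, 54, 53, 52, 51, 49, 50, 50, 50, 49, 50, 51, 56, 71, 88, 94, 94, 93, 93, 93, 93, 93, 92, 91, 88, 86, 85, 85, 86, 86, 86, 85, 86]
260 [82, 82, 82, 82, 82, 82, 82, 81, 82, 82, 81, 82, 82, 82, 82, 82, 82, 82, 82, 81, 80, 79, 77, 75, 79, 88, 92, 92, 93, 93, 93, 92, 92, 102, 131, 163, 175, 174, 174, 174, 174, 174, 175, 175, 174]
280 [82, 82, 82, 82, 82, 83, 82, 82, 82, 82, 82, 82, 82, 82, 82, 82, 82, 82, 82, 82, 82, 82, 82, 82, 82, 81, 80, 79, 79, 81, 86, 90, 101, 131, 163, 174, 174, 173, 174, 174, 173, 173, 173, 173, 173]
```

Call:
apply_moves(
  motion=[
    [1, 0.035, 0, 0.2, 0, 0, 0],
    [1, 0, 0, 0.25, 0, 0, 0],
    [1, 0, 0, 0.1, 0, 0, 0],
    [1, 0, 0, 0, 0, 0, 0],
    [1, 0, 0, 0, 0, 0, 0],
    [1, 0, 0, 0, 0, 0, 0],
  ],
)

```text
t: 16.63
position: [590.7, -65.9, 78.9]
tcp_rot: [[0.054, 0.999, 0.0], [0.999, -0.054, 0.0], [0.0, 0.0, -1.0]]
ft_force: [0.3, -0.1, -1.3]
width: 40.9
grasp_force: 60.9
```

Call:
apply_moves(
  motion=[
    [1, -0.015, 0, 0.05, 0, 0, 0],
    [1, 0, 0, 0.05, 0, 0, 0],
    [1, 0, 0, 0.05, 0, 0, 0],
    [1, 0, 0, 0.05, 0, 0, 0],
    [1, 0, 0, 0.05, 0, 0, 0],
    [1, 0, 0, 0, 0, 0, 0],
    [1, 0, 0, 0, 0, 0, 0],
  ],
)

```text
t: 17.22
position: [590.4, -66.5, 68.8]
tcp_rot: [[0.054, 0.999, -0.0], [0.999, -0.054, 0.0], [0.0, -0.0, -1.0]]
ft_force: [0.2, 0.7, -0.6]
width: 40.9
grasp_force: 60.9
```

Call:
apply_moves(
  motion=[
    [1, 0, 0, 0.05, 0, 0, 0],
    [1, 0, 0, 0.05, 0, 0, 0],
    [1, 0, 0, 0.05, 0, 0, 0],
    [1, 0, 0, 0.05, 0, 0, 0],
    [1, 0, 0, 0.05, 0, 0, 0],
    [1, 0, 0, 0, 0, 0, 0],
  ],
)

```text
t: 17.72
position: [590.2, -66.5, 58.4]
tcp_rot: [[0.054, 0.999, -0.001], [0.999, -0.054, 0.0], [0.0, -0.001, -1.0]]
ft_force: [0.5, 0.2, -0.9]
width: 41.3
grasp_force: 60.9
```

In. On down to the floor.

Call:
apply_moves(
  motion=[
    [1, 0, 0, 0.08, 0, 0, 0],
    [1, 0, 0, 0.1, 0, 0, 0],
    [1, 0, 0, 0.1, 0, 0, 0],
    [1, 0, 0, 0.07, 0, 0, 0],
    [1, 0, 0, 0.05, 0, 0, 0],
    [1, 0, 0, 0.03, 0, 0, 0],
    [1, 0, 0, 0, 0, 0, 0],
    [1, 0, 0, 0, 0, 0, 0],
  ],
)

```text
t: 18.38
position: [590.6, -66.5, 41.7]
tcp_rot: [[0.054, 0.999, 0.0], [0.999, -0.054, 0.0], [0.0, 0.0, -1.0]]
ft_force: [-0.2, -0.1, -1.0]
width: 41.8
grasp_force: 60.9
```

Call:
apply_moves(
  motion=[
    [1, 0, 0, 0.03, 0, 0, 0],
    [1, 0, 0, 0, 0, 0, 0],
    [0.2, 0, 0, 0, 0, 0, 0],
    [0.2, 0, 0, 0, 0, 0, 0],
    [0.2, 0, 0, 0, 0, 0, 0],
    [0.2, 0, 0, 0, 0, 0, 0],
    [0.2, 0, 0, -0.3, 0, 0, 0],
    [0.2, 0, 0, -0.7, 0, 0, 0],
    [0.2, 0, 0, -0.8, 0, 0, 0],
    [0.2, 0, 0, -0.4, 0, 0, 0],
  ],
)

```text
t: 19.22
position: [592.4, -66.6, 132.7]
tcp_rot: [[0.055, 0.998, 0.005], [0.999, -0.055, -0.0], [0.0, 0.005, -1.0]]
ft_force: [1.3, 0.8, -0.2]
width: 68.0
grasp_force: 0.0
```

Call:
apply_moves(
  motion=[
    [1, 0.3, -0.5, 0, 0, 0, 0],
    [1, 0.4, -0.7, 0, 0, 0, 0],
    [1, 0.5, -0.8, 0, 0, 0, 0],
    [1, 0.5, -0.8, 0, 0, 0, 0],
    [1, 0.42, -0.6, 0, 0, 0, 0],
    [1, 0, -0.19, 0, 0, 0, 0],
    [1, 0, 0, 0, 0, 0, 0],
    [1, 0, 0, 0, 0, 0, 0],
    [1, 0, 0, 0, 0, 0, 0],
  ],
)

```text
t: 19.97
position: [453.4, 25.2, 129.2]
tcp_rot: [[0.056, 0.998, 0.002], [0.998, -0.056, -0.0], [0.0, 0.002, -1.0]]
ft_force: [-0.5, -1.1, 0.5]
width: -0.1
grasp_force: 0.0
```

```bash
cat >> h.py <<'E'
th=np.radians(-3.1);EX=np.array([np.cos(th),np.sin(th)]);EY=np.array([-EX[1],EX[0]]);T0=np.array([595.8,-17.3])
def C(x,y): return T0+EX*x+EY*y
def loc(p): q=np.array(p)[:2]-T0;return np.array([q@EX,q@EY])
E
python3 - <<'E'
from h import *
o=bot.observe();p=np.array(o["position"]);print(p.round(1),o["width"])
s,i2=snap("scene","s11.png");d,i3=snap("side","d11.png")
k=cv2.inRange(i3[200:300,290:400],(110,0,0),(255,60,60));print("red side",k.sum()//255,np.argwhere(k).mean(0)+[200,290],proj(d,[*C(-3,0),68]))
# gate lug hole/lug: bright gold comps in scene and side
for n,m,im in(("s",s,i2),("d",d,i3)):
    for c in comps(im,(15,120,110),(26,255,255),40): M=cv2.moments(c);print(n,M["m10"]/M["m00"],M["m01"]/M["m00"],M["m00"])
    for g in(45,50,55):
        a=np.radians(g);u=-EY*np.cos(a)-EX*np.sin(a);v=EX*np.cos(a)-EY*np.sin(a);q=C(-27.5,83)+u*176+v*17.5;print(n,g,q,proj(m,[*q,39]))
for g in(50,40,30,20,10,5,0):
    a=np.radians(g);u=-EY*np.cos(a)-EX*np.sin(a);nn=-EX*np.cos(a)+EY*np.sin(a);c=C(-27.5,83)+120*u+nn*(4+15*np.cos(a)+11*np.sin(a));print(g,c.round(1))
E
```

```text
[453.4  25.2 129.2] -0.07024247204435043
red side 279 [241.609319   342.30107527] [332.90600319 250.9095349 ]
s 329.0 267.76245210727967 43.5
s 475.0445107181361 319.07476792540007 11903.5
s 257.0613333333333 245.392 62.5
s 314.3132969034608 218.10746812386157 91.5
s 45 [453.51702063 -63.49827083] [308.65263984 217.58719119]
s 50 [442.59163709 -52.60273019] [314.70052382 216.69920661]
s 55 [432.65743688 -40.79644045] [320.83215789 216.11945594]
d 462.49107142857144 474.9613095238095 56.0
d 227.89306599832915 358.1194653299916 199.5
d 253.20193637621023 280.38865836791143 120.5
d 342.4714301859072 305.5258461886195 29495.0
d 321.80698164682536 200.2874503968254 2688.0
d 217.02560083594565 206.35632183908046 957.0
d 301.07880434782606 169.33423913043478 184.0
d 45 [453.51702063 -63.49827083] [260.14242515 283.13283699]
d 50 [442.59163709 -52.60273019] [254.07522143 280.00821474]
d 55 [432.65743688 -40.79644045] [248.65660815 276.61234621]
50 [463.6  12.7]
40 [474.4  -5.1]
30 [488.5 -21.2]
20 [505.6 -34.7]
10 [525.5 -45.1]
5 [536.2 -48.9]
0 [547.4 -51.7]
```

Call:
apply_moves(
  motion=[
    [1, 0, 0, 0.4, 0, 0, 0],
    [1, 0, 0, 0.8, 0, 0, 0],
    [1, 0, 0, 0.8, 0, 0, 0],
    [1, 0, 0, 0.4, 0, 0, 0],
    [1, 0, 0, 0.1, 0, 0, 0],
    [1, 0, 0, 0, 0, 0, 0],
    [1, -0.15, 0.13, 0, 0, 0, 0],
    [1, -0.15, 0.14, 0, 0, 0, 0],
    [1, -0.21, 0.15, 0, 0, 0, 0],
    [1, -0.22, 0.14, 0, 0, 0, 0],
  ],
)

```text
t: 20.9
position: [474.4, -5.0, 29.7]
tcp_rot: [[0.054, 0.999, 0.003], [0.999, -0.054, 0.001], [0.001, 0.003, -1.0]]
ft_force: [0.4, 2.1, 0.3]
width: -0.1
grasp_force: 0.7
```

Call:
apply_moves(
  motion=[
    [1, -0.19, 0.19, 0, 0, 0, 0],
    [1, -0.19, 0.19, 0, 0, 0, 0],
    [1, -0.16, 0.22, 0, 0, 0, 0],
    [1, -0.15, 0.22, 0, 0, 0, 0],
    [1, -0.12, 0.25, 0, 0, 0, 0],
    [1, -0.11, 0.26, 0, 0, 0, 0],
    [1, 0, 0, 0, 0, 0, 0],
    [1, 0, 0, 0, 0, 0, 0],
  ],
)

```text
t: 21.57
position: [524.5, -44.6, 28.4]
tcp_rot: [[0.055, 0.998, 0.001], [0.998, -0.055, -0.0], [-0.0, 0.001, -1.0]]
ft_force: [-0.1, 0.4, -0.5]
width: -0.0
grasp_force: 0.0
```

Run:
```python
from h import *
o=bot.observe();p=np.array(o["position"]);print(p.round(1),np.round(o["ft_force"],1))
s,i2=snap("scene","s12.png");d,i3=snap("side","d12.png")
for n,m,im in(("s",s,i2),("d",d,i3)):
    for c in comps(im,(15,120,110),(26,255,255),30):
        M=cv2.moments(c);x,y=M["m10"]/M["m00"],M["m01"]/M["m00"]
        if 230<x<350 and 205<y<310 and M["m00"]<500: print(n,x,y,M["m00"])
    for g in(0,5,10,15):
        a=np.radians(g);u=-EY*np.cos(a)-EX*np.sin(a);v=EX*np.cos(a)-EY*np.sin(a);q=C(-27.5,83)+u*176+v*17.5;print(n,g,proj(m,[*q,39]).round(1))
def red(im,x0,y0,x1,y1):
    k=cv2.inRange(im[y0:y1,x0:x1],(90,0,0),(255,60,60));return (np.argwhere(k).mean(0)+[y0,x0]).round(1),k.sum()//255
print("red side",red(i3,310,225,365,275),proj(d,[*C(-3,0),66]),"scene",red(i2,250,215,330,270),proj(s,[*C(-3,0),66]))
```

```text
[524.5 -44.6  28.4] [-0.1  0.4 -0.5]
s 329.2962962962963 267.00411522633743 40.5
s 256.97135416666663 245.47395833333331 64.0
s 0 [263.5 238.6]
s 5 [267.3 235.2]
s 10 [271.5 232.1]
s 15 [276.  229.2]
d 280.6714285714286 245.29047619047617 35.0
d 0 [333.  293.6]
d 5 [324.3 294.2]
d 10 [315.6 294.4]
d 15 [306.8 294.1]
red side (array([251.5, 333.8]), np.uint64(192)) [332.89657386 251.79686564] scene (array([245. , 292.4]), np.uint64(227)) [293.25584717 244.68061451]
```

Call:
apply_moves(
  motion=[
    [1, -0.04, 0.13, 0, 0, 0, 0],
    [1, -0.04, 0.13, 0, 0, 0, 0],
    [1, -0.03, 0.13, 0, 0, 0, 0],
    [1, -0.03, 0.12, 0, 0, 0, 0],
    [1, 0, 0.05, 0, 0, 0, 0],
    [1, 0, 0, 0, 0, 0, 0],
    [1, 0, 0, 0, 0, 0, 0],
  ],
)

```text
t: 22.25
position: [546.1, -51.1, 28.6]
tcp_rot: [[0.055, 0.999, 0.001], [0.999, -0.055, -0.0], [-0.0, 0.001, -1.0]]
ft_force: [-0.4, 0.1, -0.1]
width: -0.0
grasp_force: 0.0
```

Call:
apply_moves(
  motion=[
    [1, 0, 0.05, 0, 0, 0, 0],
    [1, 0, 0.05, 0, 0, 0, 0],
    [1, 0, 0.05, 0, 0, 0, 0],
    [1, 0, 0, 0, 0, 0, 0],
  ],
)

```text
t: 22.58
position: [549.2, -50.8, 29.4]
tcp_rot: [[0.054, 0.999, -0.006], [0.999, -0.054, 0.0], [-0.0, -0.006, -1.0]]
ft_force: [-10.9, 0.8, 15.9]
width: -0.0
grasp_force: 9.8
```

Call:
apply_moves(
  motion=[
    [1, 0, 0.05, 0, 0, 0, 0],
    [1, 0, 0.05, 0, 0, 0, 0],
    [1, 0, 0, 0, 0, 0, 0],
    [1, 0, 0, 0, 0, 0, 0],
  ],
)

```text
t: 22.92
position: [549.8, -50.8, 29.3]
tcp_rot: [[0.054, 0.998, -0.012], [0.999, -0.054, 0.0], [-0.001, -0.012, -1.0]]
ft_force: [-17.8, 1.5, 21.7]
width: 0.2
grasp_force: 13.9
```

Call:
apply_moves(
  motion=[
    [1, 0, -0.4, 0, 0, 0, 0],
    [1, 0, -0.6, 0, 0, 0, 0],
    [1, 0, 0, -0.5, 0, 0, 0],
    [1, 0, 0, -0.9, 0, 0, 0],
    [1, 0, 0, -0.9, 0, 0, 0],
    [1, -0.4, 0.2, -0.5, 0, 0, 0],
    [1, -0.8, 0.4, -0.2, 0, 0, 0],
    [0, -0.8, 0.5, 0, 0, 0, 0],
    [0, -0.8, 0.4, 0, 0, 0, 0],
    [0, -0.36, 0.17, 0, 0, 0, 0],
  ],
)

```text
t: 23.75
position: [577.1, -184.9, 149.3]
tcp_rot: [[0.06, 0.998, 0.003], [0.998, -0.06, -0.004], [-0.003, 0.003, -1.0]]
ft_force: [0.1, -1.1, -0.1]
width: 36.0
grasp_force: 0.0
```

Call:
apply_moves(
  motion=[
    [0, 0, 0, 0, 0, 0, 0],
    [0, 0, 0, 0, 0, 0, 0],
    [0, 0, 0, 0, 0, 0, 0],
    [0, 0, 0, 0, 0, 0, 0],
  ],
)

```text
t: 24.08
position: [575.3, -176.9, 148.3]
tcp_rot: [[0.052, 0.999, -0.001], [0.999, -0.052, 0.001], [0.001, -0.001, -1.0]]
ft_force: [0.6, 0.2, -0.1]
width: 83.0
grasp_force: 0.0
```

Run:
```python
from h import *
o=bot.observe();p=np.array(o["position"]);print(o["t"],p.round(1))
m,im=snap("wrist","w13.png")
print("pred hole39",proj(m,[*C(-10,-93),39]).round(1),"panel out end",proj(m,[*C(-31.5,-70),57]).round(1),proj(m,[*C(-31.5,60),57]).round(1))
h=cv2.cvtColor(im,cv2.COLOR_RGB2HSV);b=cv2.inRange(h,(105,120,30),(125,255,255))
c,_=cv2.findContours(b,0,1);c=max(c,key=cv2.contourArea);print("blue",cv2.minAreaRect(c),cv2.boundingRect(c))
for c in comps(im,(10,110,70),(26,255,255),150):
    x=cv2.boundingRect(c)
    if x[2]<150: print("gold",x,cv2.contourArea(c))
u,v=proj(m,[*C(-10,-93),39]).astype(int);g=cv2.cvtColor(im,7)
print(u,v);print(cv2.resize(g[v-24:v+24,u-24:u+24],(24,24),interpolation=cv2.INTER_AREA))
```

```text
24.0833 [ 575.3 -176.9  148.3]
pred hole39 [323.4 139.5] panel out end [287.4 100.7] [ 282.3 -174.7]
blue ((294.451416015625, 78.99561309814453), (158.1284637451172, 14.630379676818848), 89.4437484741211) (287, 0, 16, 159)
gold (286, 396, 28, 39) 506.5
gold (68, 245, 80, 75) 3972.5
gold (315, 195, 69, 33) 423.5
gold (377, 174, 33, 38) 152.5
gold (229, 166, 23, 23) 168.5
gold (24, 127, 43, 20) 197.5
gold (257, 116, 32, 23) 197.0
gold (13, 97, 91, 41) 398.5
gold (253, 94, 144, 89) 3808.0
323 139
[[33 31 63 77 78 77 77 77 77 78 77 77 77 77 78 77 77 78 77 77 78 78 77 77]
 [32 29 58 77 77 78 79 78 78 78 79 78 77 78 78 78 78 78 78 78 78 78 78 78]
 [33 37 54 77 74 74 74 75 74 74 75 74 75 76 77 76 74 74 74 73 74 73 73 73]
 [32 44 73 73 73 73 74 74 73 73 73 73 73 73 73 73 73 72 73 73 73 73 73 71]
 [32 39 73 73 74 74 73 73 74 73 74 73 73 73 73 74 73 73 72 73 73 73 72 70]
 [33 40 74 74 74 74 74 74 74 74 73 73 74 74 74 74 74 74 74 73 73 72 73 69]
 [32 40 72 72 72 73 72 72 72 72 73 72 71 73 72 72 72 72 72 73 73 72 72 70]
 [33 39 72 71 71 71 71 71 71 67 61 57 57 59 62 69 71 71 71 71 70 71 71 71]
 
[... 499 characters left out ...]
52 65 71 71 71 71 71 71]
 [31 40 69 71 70 70 69 64 55 62 78 82 82 78 65 52 61 68 71 71 70 70 70 72]
 [33 42 71 71 72 71 71 69 65 55 54 57 58 55 51 61 67 71 71 71 71 71 71 71]
 [32 42 70 71 71 70 71 70 68 64 60 57 57 59 63 66 70 70 70 71 70 70 70 69]
 [32 41 71 71 71 70 71 71 71 70 69 69 69 69 70 70 70 70 70 70 70 71 69 70]
 [31 39 69 71 70 71 70 71 70 70 70 71 71 71 71 71 71 71 70 71 71 70 70 71]
 [31 37 65 70 69 70 69 69 70 70 70 70 69 70 71 71 69 70 70 69 69 70 70 70]
 [32 37 66 70 70 70 70 70 70 71 70 70 70 70 70 70 71 71 71 70 70 71 70 69]
 [56 58 69 69 70 69 69 69 69 69 70 69 69 69 69 69 69 70 69 69 69 69 70 71]
 [72 71 71 71 71 72 71 71 71 71 71 71 71 71 70 70 71 71 71 71 71 70 71 71]]
```

The gate's hole is seen at (323.4,140), within 1 px of prediction, and light shows through both lugs, so the gate is shut. Now the pin.

Call:
apply_moves(
  motion=[
    [0, -0.4, -0.1, 0, 0, 0, 0],
    [0, -0.8, -0.1, 0, 0, 0, 0],
    [0, -0.9, -0.1, 0, 0, 0, 0],
    [0, -0.8, -0.1, 0, 0, 0, 0],
    [0, -0.5, -0.03, 0, 0, 0, 0],
    [0, -0.28, 0, 0, 0, 0, 0],
    [0, 0, 0, 0, 0, 0, 0],
    [0, 0, 0, 0, 0, 0, 0],
    [0, 0, 0, 0, 0, 0, 0],
    [0, 0, 0, 0, 0, 0, 0],
  ],
)

```text
t: 24.97
position: [551.4, -322.3, 148.5]
tcp_rot: [[0.051, 0.999, 0.0], [0.999, -0.051, 0.001], [0.001, 0.0, -1.0]]
ft_force: [-0.4, 0.4, 0.7]
width: 85.3
grasp_force: 0.0
```

Run:
```python
from h import *
bot.camera("side");bot.camera("side")
o=bot.observe();p=np.array(o["position"]);print(o["t"],p.round(1))
m,im=snap("wrist","w14.png")
h=cv2.cvtColor(im,cv2.COLOR_RGB2HSV)
u,v=proj(m,[550,-317,72]).astype(int);print(u,v,h[v,u],im[v,u])
for lo in(60,110,140,170,200):
  for c in comps(im,(3,150,lo),(14,255,255),150):
    (x,y),r,a=cv2.fitEllipse(cv2.convexHull(c));
    if abs(x-u)<80 and abs(y-v)<80: print(lo,round(x,1),round(y,1),np.round(r,1),cv2.boundingRect(c),onz(m,x,y,72).round(1))
X=cv2.boundingRect(c)
print([im[r,u].tolist() for r in range(v-40,v+40,4)])
```

```text
25.0667 [ 551.1 -323.2  148.6]
317 245 [ 11 197  92] [92 46 21]
60 307.7 247.4 [57.5 66.2] (280, 219, 60, 58) [ 543.6 -318.1   72. ]
[[30, 18, 11], [33, 19, 14], [30, 17, 9], [33, 19, 13], [65, 32, 17], [64, 30, 12], [63, 30, 11], [96, 50, 23], [94, 48, 24], [93, 47, 22], [92, 46, 21], [92, 46, 22], [92, 46, 22], [92, 47, 23], [71, 41, 26], [57, 33, 22], [57, 34, 21], [63, 38, 24], [71, 51, 38], [149, 146, 131]]
```

Run:
```python
from h import *
m=bot.camera_model("wrist");im=cv2.imread("pics/w14.png")[:,:,::-1].copy()
for lo in(80,85):
  k=cv2.inRange(im,(lo,36,10),(255,80,45));k[:200]=0;k[290:]=0
  n,L,st,ce=cv2.connectedComponentsWithStats(k)
  for i in range(1,n):
    if st[i,4]>150 and 250<ce[i][0]<380:
      c,_=cv2.findContours((L==i).astype(np.uint8),0,1);(x,y),r,a=cv2.fitEllipse(cv2.convexHull(c[0]));q=onz(m,x,y,72);print(st[i],x,y,r,q,rel(q[0],q[1],46))
g=im[:,:,0];print(g[225:275:4,290:345:3])
```

```text
[306 230  33  31 785] 321.91876220703125 245.39340209960938 (31.064882278442383, 32.32945251464844) [ 552.25487495 -317.72618597   72.        ] [0.149 0.025 2.564]
[307 231  32  30 756] 321.99407958984375 245.47206115722656 (30.031227111816406, 31.625648498535156) [ 552.29866836 -317.77975376   72.        ] [0.147 0.026 2.564]
[[ 33  30  29  26  26  27  33  60  63  64  65  62  63  63  62  38  31  29
   30]
 [ 30  31  30  29  27  27  55  62  63  63  69  66  64  62  62  59  32  27
   30]
 [ 32  29  30  28  29  31  60  68  91  96  94  94  97  95  73  60  40  29
   30]
 [ 59  59  60  59  57  55  69  93  94  94  94  93  93  93  94  90  51  31
   29]
 [ 60  62  61  66  65  62  93  94  92  93  93  93  93  92  94  94  69  30
   32]
 [ 63  60  59  60  64  63  92  93  93  92  92  92  93  91  93  92  85  30
   32]
 [124  63  58  57  59  67  93  92  92  92  92  93  91  92  92  93  72  32
   32]
 [145 136  64  61  59  59  82  91  92  92  91  92  92  92  91  89  27  25
   31]
 [147 146 148  68  62  58  58  77  90  92  91  90  91  91  86  56  55  53
   75]
 [143 145 149 152  86  62  59  58  62  71  72  77  74  59  58  58  59 142
  152]
 [148 150 151 150 153 108  62  62  56  57  59  64  61  60  57 113 150 151
  150]
 [147 145 150 150 152 151 132  62  61  57  57  59  62  83 151 151 151 151
  149]
 [151 151 150 150 151 151 148 145  64  63  58  64 146 151 151 152 150 153
  151]]
```

Call:
apply_moves(
  motion=[
    [0.4, 0.148, 0.026, 0.3, 0, 0, 0],
    [0.4, 0, 0, 0.6, 0, 0, 0],
    [0.4, 0, 0, 0.7, 0, 0, 0],
    [0.4, 0, 0, 0.6, 0, 0, 0],
    [0.4, 0, 0, 0.3, 0, 0, 0],
    [0.4, 0, 0, 0.06, 0, 0, 0],
    [0.4, 0, 0, 0, 0, 0, 0],
    [0.4, 0, 0, 0, 0, 0, 0],
    [0.4, 0, 0, 0, 0, 0, 0],
  ],
)

```text
t: 25.87
position: [552.9, -319.8, 47.7]
tcp_rot: [[0.054, 0.999, 0.003], [0.999, -0.054, -0.001], [-0.001, 0.003, -1.0]]
ft_force: [0.7, -1.0, -1.0]
width: 51.5
grasp_force: 0.0
```

Run:
```python
from h import *
o=bot.observe();print(np.round(o["position"],1),o["width"],rel(552.3,-317.7,46))
```

```text
[ 552.9 -319.8   47.7] 51.47484853988402 [ 0.051 -0.019  0.043]
```

Call:
apply_moves(
  motion=[
    [0.4, 0.05, -0.02, 0.04, 0, 0, 0],
    [0.4, 0, 0, 0, 0, 0, 0],
    [0.4, 0, 0, 0, 0, 0, 0],
    [1, 0, 0, 0, 0, 0, 0],
    [1, 0, 0, 0, 0, 0, 0],
    [1, 0, 0, 0, 0, 0, 0],
    [1, 0, 0, 0, 0, 0, 0],
    [1, 0, 0, 0, 0, 0, 0],
    [1, 0, 0, 0, 0, 0, 0],
  ],
)

```text
t: 26.62
position: [552.5, -317.4, 45.3]
tcp_rot: [[0.054, 0.999, 0.003], [0.999, -0.054, -0.001], [-0.001, 0.003, -1.0]]
ft_force: [2.7, 0.0, 1.7]
width: 20.1
grasp_force: 58.9
```

Call:
apply_moves(
  motion=[
    [1, 0, 0, -0.3, 0, 0, 0],
    [1, 0, 0, -0.5, 0, 0, 0],
    [1, 0, 0, -0.6, 0, 0, 0],
    [1, 0, 0, -0.4, 0, 0, 0],
    [1, 0, 0, 0, 0, 0, 0],
    [1, 0, 0, 0, 0, 0, 0],
    [1, 0, 0, 0, 0, 0, 0],
  ],
)

```text
t: 27.2
position: [549.5, -316.8, 115.0]
tcp_rot: [[0.055, 0.998, -0.003], [0.999, -0.055, 0.001], [0.001, -0.003, -1.0]]
ft_force: [0.1, 1.4, -1.0]
width: 20.0
grasp_force: 60.2
```

Run:
```python
from h import *
bot.camera("side")
o=bot.observe();p=np.array(o["position"]);R=np.array(o["tcp_rot"]);print(o["t"],p.round(1),o["width"])
m,im=snap("wrist","w15.png")
k=cv2.inRange(im,(80,30,5),(255,110,60));k[:250]=0
n,L,st,ce=cv2.connectedComponentsWithStats(k)
for i in range(1,n):
    if st[i,4]>300 and 230<ce[i][0]<420: print(st[i],ce[i],onz(m,*ce[i],p[2]+26))
for tx in(-2,0,2): print(tx,proj(m,p+R@[tx-11,0,-26]).round(1),proj(m,p+R@[tx+11,0,-26]).round(1))
print([im[r,320].tolist() for r in range(280,410,5)])
print(np.round(C(-10,-93),1),rel(*C(-10,-93),90))
```

```text
27.25 [ 549.5 -316.7  114.7] 19.92176325368866
[ 291  327   55   50 2149] [317.95672406 351.76128432] [ 548.30785824 -315.94038134  140.7331455 ]
-2 [321.4 383.2] [321.6 331.9]
0 [321.5 378.8] [321.6 326.9]
2 [321.5 374.3] [321.7 321.9]
[[56, 56, 52], [58, 58, 54], [57, 56, 53], [75, 38, 21], [74, 37, 17], [76, 39, 18], [76, 37, 16], [76, 38, 19], [77, 39, 18], [76, 38, 18], [99, 51, 26], [109, 55, 25], [108, 55, 26], [108, 55, 27], [109, 56, 29], [108, 55, 27], [108, 55, 27], [106, 55, 25], [106, 54, 26], [103, 52, 23], [174, 173, 155], [173, 168, 152], [170, 165, 149], [171, 166, 150], [174, 169, 153], [174, 174, 157]]
[ 580.8 -109.6] [5.211 0.497 0.623]
```

Call:
apply_moves(
  motion=[
    [1, 0.4, 0, 0, 0, 0, 0],
    [1, 0.8, 0.1, 0, 0, 0, 0],
    [1, 0.9, 0.1, 0, 0, 0, 0],
    [1, 0.9, 0.1, 0, 0, 0, 0],
    [1, 0.9, 0.1, 0, 0, 0, 0],
    [1, 0.8, 0.1, 0, 0, 0, 0],
    [1, 0.4, 0.02, 0.2, 0, 0, 0],
    [1, 0.11, 0, 0.3, 0, 0, 0],
    [1, 0, 0, 0.15, 0, 0, 0],
    [1, 0, 0, 0, 0, 0, 0],
  ],
)

```text
t: 28.13
position: [581.0, -111.0, 88.0]
tcp_rot: [[0.055, 0.998, -0.005], [0.998, -0.055, -0.0], [-0.001, -0.005, -1.0]]
ft_force: [0.5, 0.0, -0.0]
width: 20.0
grasp_force: 60.2
```

Call:
apply_moves(
  motion=[
    [1, 0, 0, 0, 0, 0, 0],
    [1, 0, 0, 0, 0, 0, 0],
    [1, 0, 0, 0, 0, 0, 0],
    [1, 0, 0, 0, 0, 0, 0],
  ],
)

```text
t: 28.47
position: [583.3, -111.5, 91.0]
tcp_rot: [[0.056, 0.998, 0.001], [0.998, -0.056, -0.0], [-0.0, 0.001, -1.0]]
ft_force: [0.1, -0.1, -0.9]
width: 20.3
grasp_force: 60.2
```

Run:
```python
from h import *
o=bot.observe();p=np.array(o["position"]);R=np.array(o["tcp_rot"]);print(o["t"],p.round(1),rel(*C(-10,-93),87))
m,im=snap("wrist","w16.png");s,i2=snap("scene","s16.png");d,i3=snap("side","d16.png")
tip=p+R@[0,0,37.3];print("tip",tip.round(1),proj(m,tip).round(1),"hole",proj(m,[*C(-10,-93),39]).round(1),"knob bottom",proj(m,p+R@[0,0,3.5]).round(1))
u,v=proj(m,[*C(-10,-93),39]).astype(int);g=cv2.cvtColor(im,7)
np.set_printoptions(linewidth=250)
print(u,v);print(g[v-50:v+60:3,u-34:u+36:2])
```

```text
28.4667 [ 583.3 -111.5   91. ] [ 0.043 -0.067  0.099]
tip [ 583.4 -111.5   53.7] [320.7 280.8] hole [315.7 267. ] knob bottom [321.1 313. ]
315 266
[[ 38  36  54 ... 110 110 109]
 [ 39  39  48 ... 110 110 111]
 [ 36  38  45 ... 110 111 110]
 ...
 [ 59  59  58 ...   6  14  12]
 [ 58  58  51 ...  11  10  10]
 [ 58  57  40 ...   8   9   9]]
```

Run:
```python
from h import *
g=cv2.cvtColor(cv2.imread("pics/w16.png"),6);print("cols 284..350 step2, rows 225.. step 3")
for r in range(222,322,3): print(r," ".join("%3d"%x for x in g[r,284:354:2]))
```

```text
cols 284..350 step2, rows 225.. step 3
222  36  71 104 111 110 110 109 110 110 110 109 111 111 111 110 111 110 109 110 110 110 110 111 109 109 110 110 111 109 110 110 110 109 109 110
225  38  68 103 111 111 111 110 110 111 111 110 110 110 110 111 109 112 109 111 110 110 109 111 110 110 111 111 110 110 109 109 110 110 111 110
228  36  64 102 109 110 111 110 109 111 110 111 110 111 110 111 109 110 110 109 110 110 110 111 110 110 109 109 111 110 109 110 109 111 111 110
231  38  62 103 111 111 111 109 109 110 109 111 110 110 109 110 110 110 110 111 110 111 110 110 110 110 110 110 110 111 110 110 110 110 110 110
234  37  59 103 110 110 110 110 111 110 109 110 110 110 110 110 110 110 110 110 110 110 111 109 109 111 110 110 109 110 110 109 110 110 110 110
237  36  58 102 110 110 110 110 111 111 110 110 109 109 110 111 110 110 110 109 111 110 111 111 110 110 110 110 111 109 111 111 109 110 109 110
240  37  56 103 111 110 110 110 110 109 110 110 109 110 110 110 110 110 111 110 111 110 110 109 110 111 112 110 109 110 110 110 110 110 109 110
243  38  38  74 112 110 111 110 111 111 112 111 112 1
[... 3134 characters left out ...]
   6  20  42  46  49  49  49  50  51  51  49  51  53  54  51  53  52  51  52  50  50  51  50  49  46  38   5   7  10  58  59
312  59  57  11   9   8  25  46  47  48  52  51  52  52  52  53  52  53  53  54  54  50  54  52  49  51  51  50  50  47  33   8   7  11  45  60
315  58  52  10   7   8  29  46  46  49  50  49  51  53  50  51  53  52  52  53  52  52  51  50  53  53  49  50  48  48  39   9   8  14  39  60
318  58  41  10   9   6  37  48  47  51  50  49  52  53  52  52  52  53  52  54  53  51  53  51  52  50  51  49  50  48  40   8  11  12  26  59
321  59  24  12   4  10  46  49  52  50  49  51  53  52  52  53  54  54  53  53  53  53  52  53  52  52  51  49  49  50  46  12   7  11  18  60
```

Call:
apply_moves(
  motion=[
    [1, 0.058, -0.043, 0.1, 0, 0, 0],
    [1, 0, 0, 0.15, 0, 0, 0],
    [1, 0, 0, 0.05, 0, 0, 0],
    [1, 0, 0, 0, 0, 0, 0],
    [1, 0, 0, 0, 0, 0, 0],
    [1, 0, 0, 0, 0, 0, 0],
  ],
)

```text
t: 29.12
position: [581.7, -107.8, 78.5]
tcp_rot: [[0.054, 0.999, 0.0], [0.999, -0.054, 0.0], [0.0, 0.0, -1.0]]
ft_force: [-0.0, 0.6, -0.8]
width: 20.5
grasp_force: 60.2
```

Run:
```python
from h import *
o=bot.observe();print(np.round(o["position"],1),rel(581.7,-109.1))
```

```text
[ 581.7 -107.8   78.5] [-0.032  0.002 -0.   ]
```

Call:
apply_moves(
  motion=[
    [1, -0.03, 0, 0.05, 0, 0, 0],
    [1, 0, 0, 0.05, 0, 0, 0],
    [1, 0, 0, 0.05, 0, 0, 0],
    [1, 0, 0, 0, 0, 0, 0],
    [1, 0, 0, 0, 0, 0, 0],
    [1, 0, 0, 0, 0, 0, 0],
  ],
)

```text
t: 29.62
position: [581.5, -109.0, 72.5]
tcp_rot: [[0.054, 0.999, 0.0], [0.999, -0.054, 0.0], [0.0, 0.0, -1.0]]
ft_force: [0.8, 0.6, -0.4]
width: 20.3
grasp_force: 60.2
```

Tip is below the mouth with no force; continue gently.

Call:
apply_moves(
  motion=[
    [1, 0, 0, 0.08, 0, 0, 0],
    [1, 0, 0, 0.08, 0, 0, 0],
    [1, 0, 0, 0.08, 0, 0, 0],
    [1, 0, 0, 0, 0, 0, 0],
    [1, 0, 0, 0, 0, 0, 0],
  ],
)

```text
t: 30.03
position: [581.3, -109.0, 62.5]
tcp_rot: [[0.054, 0.999, -0.001], [0.999, -0.054, 0.0], [0.0, -0.001, -1.0]]
ft_force: [1.2, -0.3, -0.6]
width: 19.9
grasp_force: 60.2
```

Run:
```python
from h import *
o=bot.observe();print(np.round(o["position"],1),np.round(o["ft_force"],1),np.round(o["torque"],2),np.round(np.array(o["tcp_rot"])[:,2],3))
```

```text
[ 581.3 -109.    62.5] [ 1.2 -0.3 -0.6] [-0.02  0.01  0.02] [-0.001  0.    -1.   ]
```

Call:
apply_moves(
  motion=[
    [1, 0, 0, 0.06, 0, 0, 0],
    [1, 0, 0, 0.06, 0, 0, 0],
    [1, 0, 0, 0.06, 0, 0, 0],
    [1, 0, 0, 0.06, 0, 0, 0],
    [1, 0, 0, 0, 0, 0, 0],
    [1, 0, 0, 0, 0, 0, 0],
  ],
)

```text
t: 30.53
position: [581.4, -109.0, 53.1]
tcp_rot: [[0.054, 0.999, -0.0], [0.999, -0.054, 0.0], [0.0, -0.0, -1.0]]
ft_force: [0.4, 0.3, -1.2]
width: 20.3
grasp_force: 60.2
```

Call:
apply_moves(
  motion=[
    [1, 0, 0, 0.06, 0, 0, 0],
    [1, 0, 0, 0.06, 0, 0, 0],
    [1, 0, 0, 0.06, 0, 0, 0],
    [1, 0, 0, 0.05, 0, 0, 0],
    [1, 0, 0, 0, 0, 0, 0],
    [1, 0, 0, 0, 0, 0, 0],
  ],
)

```text
t: 31.03
position: [581.4, -109.0, 43.9]
tcp_rot: [[0.054, 0.999, -0.0], [0.999, -0.054, 0.0], [0.0, -0.0, -1.0]]
ft_force: [0.1, -0.1, -1.2]
width: 20.3
grasp_force: 60.2
```

Call:
apply_moves(
  motion=[
    [1, 0, 0, 0.04, 0, 0, 0],
    [1, 0, 0, 0.03, 0, 0, 0],
    [1, 0, 0, 0.02, 0, 0, 0],
    [1, 0, 0, 0, 0, 0, 0],
    [1, 0, 0, 0, 0, 0, 0],
    [1, 0, 0, 0, 0, 0, 0],
  ],
)

```text
t: 31.53
position: [582.0, -109.1, 42.0]
tcp_rot: [[0.054, 0.999, 0.001], [0.999, -0.054, -0.0], [-0.0, 0.001, -1.0]]
ft_force: [-2.6, 0.1, 9.3]
width: 20.2
grasp_force: 61.3
```

The head is seated (9 N at TCP z 42). I'll release, rise and move over the carrier for the final squeeze.

Call:
apply_moves(
  motion=[
    [1, 0, 0, -0.02, 0, 0, 0],
    [0.5, 0, 0, 0, 0, 0, 0],
    [0.5, 0, 0, 0, 0, 0, 0],
    [0.5, 0, 0, 0, 0, 0, 0],
    [0.5, 0, 0, 0, 0, 0, 0],
    [0.5, 0, 0, -0.2, 0, 0, 0],
    [0.5, 0, 0, -0.5, 0, 0, 0],
    [0.5, 0, 0, -0.8, 0, 0, 0],
    [0.5, 0, 0, -0.8, 0, 0, 0],
    [0, 0, 0, -0.3, 0, 0, 0],
  ],
)

```text
t: 32.37
position: [584.0, -109.3, 150.3]
tcp_rot: [[0.054, 0.998, 0.008], [0.999, -0.054, -0.001], [-0.0, 0.008, -1.0]]
ft_force: [-0.1, -0.2, 0.7]
width: 53.4
grasp_force: 0.0
```

Call:
apply_moves(
  motion=[
    [0, 0.4, 0.05, 0, 0, 0, 0],
    [0, 0.7, 0.1, 0, 0, 0, 0],
    [0, 0.5, 0.06, 0, 0, 0, 0],
    [0, 0.22, 0, 0, 0, 0, 0],
    [0, 0, 0, 0, 0, 0, 0],
    [0, 0, 0, 0, 0, 0, 0],
    [0, 0, 0, 0, 0, 0, 0],
    [0, 0, 0, 0, 0, 0, 0],
  ],
)

```text
t: 33.03
position: [593.6, -38.9, 145.2]
tcp_rot: [[0.057, 0.998, -0.0], [0.998, -0.057, -0.001], [-0.001, -0.0, -1.0]]
ft_force: [0.3, -0.2, -0.2]
width: 85.2
grasp_force: 0.0
```

Run:
```python
from h import *
bot.camera("side")
o=bot.observe();p=np.array(o["position"]);print(o["t"],p.round(1),o["width"],rel(594.2,-36.7,12))
s,i2=snap("scene","s17.png");d,i3=snap("side","d17.png")
for n,m,im in(("s",s,i2),("d",d,i3)):
    for z in(69,39): print(n,z,proj(m,[*C(-9,-92.5),z]).round(1))
    for c in comps(im,(3,170,90),(14,255,255),20):
        b=cv2.boundingRect(c)
        if b[2]<30 and 200<b[0]<360 and 200<b[1]<390: print(n,"orange",b)
    k=cv2.inRange(im,(90,0,0),(255,60,60));k[:,:250]=0;k[:,365:]=0;k[:205]=0;k[275:]=0;q=np.argwhere(k);print("red",q.mean(0) if len(q) else None,len(q),proj(m,[*C(-1,0),66]))
```

```text
33.0833 [593.6 -38.7 145.2] 85.32345500882967 [0.054 0.013 3.33 ]
s 69 [262.5 228.6]
s 39 [263.4 238.9]
s orange (258, 227, 8, 12)
red [245.472103   291.74248927] 233 [292.72697484 245.13867902]
d 69 [333.7 279.7]
d 39 [333.6 293.4]
d orange (327, 277, 12, 20)
red [255.71794872 333.33333333] 39 [333.95230737 251.75854966]
```

Call:
apply_moves(
  motion=[
    [0, 0.05, 0.013, 0.3, 0, 0, 0],
    [0, 0, 0, 0.6, 0, 0, 0],
    [0, 0, 0, 0.5, 0, 0, 0],
    [0, 0, 0, 0.3, 0, 0, 0],
    [0, 0, 0, 0, 0, 0, 0],
    [0, 0, 0, 0, 0, 0, 0],
    [0, 0, 0, 0, 0, 0, 0],
  ],
)

```text
t: 33.77
position: [595.3, -34.9, 78.1]
tcp_rot: [[0.054, 0.999, 0.002], [0.999, -0.054, 0.0], [0.0, 0.002, -1.0]]
ft_force: [-0.1, -0.0, 0.6]
width: 85.3
grasp_force: 0.0
```

Run:
```python
from h import *
o=bot.observe();p=np.array(o["position"]);R=np.array(o["tcp_rot"]);print(p.round(1),R[:,0].round(3),rel(594.2,-36.7,14))
m,im=snap("wrist","w18.png")
for n,X in(("front out",(-31.5,20,57)),("back out",(29,20,40)),("front out",(-31.5,60,57)),("back out",(29,60,40))): print(n,proj(m,[*C(*X[:2]),X[2]]).round(1))
g=cv2.cvtColor(im,7)
for r in(110,150,190):print(r,g[r,200:300:2].tolist(),"|",g[r,350:440:2].tolist())
```

```text
[595.3 -34.9  78.1] [0.054 0.999 0.   ] [-0.048 -0.028  1.602]
front out [249.7 219.1]
back out [378.7 210.1]
front out [244.4 126.3]
back out [382.8 125.4]
110 [145, 145, 144, 144, 145, 145, 143, 145, 144, 143, 144, 145, 143, 143, 143, 143, 144, 142, 143, 143, 143, 143, 141, 76, 79, 79, 80, 79, 78, 79, 80, 80, 49, 21, 20, 20, 21, 21, 34, 53, 53, 55, 52, 98, 98, 150, 191, 197, 198, 197] | [95, 49, 50, 52, 52, 48, 47, 46, 49, 48, 61, 90, 89, 90, 90, 89, 89, 79, 76, 76, 78, 78, 78, 76, 76, 77, 79, 77, 77, 79, 79, 78, 77, 77, 79, 77, 78, 79, 80, 77, 78, 80, 79, 79, 92]
150 [83, 81, 81, 81, 82, 81, 81, 81, 82, 81, 81, 80, 81, 80, 80, 81, 81, 80, 80, 80, 81, 79, 80, 77, 40, 37, 38, 38, 37, 37, 40, 38, 37, 47, 104, 105, 107, 106, 106, 106, 107, 106, 106, 107, 107, 107, 106, 106, 106, 106] | [105, 105, 107, 105, 106, 106, 106, 105, 106, 105, 105, 85, 89, 91, 90, 89, 81, 77, 76, 76, 78, 78, 77, 78, 77, 77, 78, 77, 78, 77, 76, 78, 77, 78, 77, 79, 78, 79, 78, 78, 77, 79, 78, 83, 146]
190 [85, 85, 85, 86, 85, 85, 86, 85, 86, 84, 85, 85, 85, 86, 86, 86, 85, 84, 85, 84, 85, 84, 85, 84, 82, 37, 39, 40, 39, 38, 34, 38, 37, 37, 19, 16, 20, 22, 25, 57, 67, 95, 103, 103, 104, 107, 104, 106, 105, 105] | [107, 105, 105, 97, 66, 60, 58, 49, 51, 90, 89, 90, 90, 89, 90, 81, 79, 80, 79, 79, 79, 79, 81, 81, 80, 81, 80, 81, 81, 83, 82, 80, 80, 81, 81, 81, 82, 80, 81, 82, 82, 81, 81, 80, 135]
```

Call:
apply_moves(
  motion=[
    [0, -0.03, -0.028, 0.2, 0, 0, 0],
    [0, 0, 0, 0.4, 0, 0, 0],
    [0, 0, 0, 0.5, 0, 0, 0],
    [0, 0, 0, 0.35, 0, 0, 0],
    [0, 0, 0, 0.1, 0, 0, 0],
    [0, 0, 0, 0.03, 0, 0, 0],
    [0, 0, 0, 0, 0, 0, 0],
    [0, 0, 0, 0, 0, 0, 0],
    [0, 0, 0, 0, 0, 0, 0],
  ],
)

```text
t: 34.57
position: [594.2, -36.0, 15.2]
tcp_rot: [[0.054, 0.999, 0.002], [0.999, -0.054, 0.0], [0.0, 0.002, -1.0]]
ft_force: [-0.2, 0.9, 0.2]
width: 85.4
grasp_force: 0.0
```

Call:
apply_moves(
  motion=[
    [1, 0, 0, 0, 0, 0, 0],
    [1, 0, 0, 0, 0, 0, 0],
    [1, 0, 0, 0, 0, 0, 0],
    [1, 0, 0, 0, 0, 0, 0],
    [1, 0, 0, 0, 0, 0, 0],
    [1, 0, 0, 0, 0, 0, 0],
    [1, 0, 0, 0, 0, 0, 0],
    [1, 0, 0, 0, 0, 0, 0],
  ],
)

```text
t: 35.23
position: [595.1, -36.0, 15.5]
tcp_rot: [[0.055, 0.999, 0.004], [0.999, -0.055, -0.0], [0.0, 0.004, -1.0]]
ft_force: [-1.0, -0.9, 5.7]
width: 58.7
grasp_force: 66.1
```

Run:
```python
from h import *
s,i2=snap("scene","s19.png");d,i3=snap("side","d19.png");o=bot.observe();print(o["t"],np.round(o["position"],1),np.round(o["ft_force"],1),o["width"],o["grasp_force"])
for n,m,im in(("s",s,i2),("d",d,i3)):
    for c in comps(im,(3,170,90),(14,255,255),20):
        b=cv2.boundingRect(c)
        if b[2]<30 and 200<b[0]<360 and 200<b[1]<390: print(n,"orange",b)
```

```text
35.3333 [595.1 -36.   15.5] [-0.8 -0.3  6. ] 58.932346309165105 66.11698508262634
s orange (258, 227, 8, 12)
d orange (327, 277, 13, 20)
```

```bash
python3 -c "
from rig import bot
print(bot.job_done())"
```

```text
the job is handed in; nothing more can be done
None
```

The job is handed in with no verdict returned: jar and block are in the cells, the front half is shut, the pin is seated, and the fingers are squeezing both halves at about 66 N (35 s used).

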